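# Blank off the dry-block heater with its plug

### The arm

A 6-joint arm with a two-finger parallel gripper is mounted at the origin on a cart in front of the work surface, level with it; the furniture and walls round the work are solid. World frame = base frame: x ahead of the robot, y to its left, z up, the work surface at z = 0. Lengths are in m, angles in rad, forces in N, time in s.
With the tool pointing down it reaches from about 0.3 to 0.775 m from the base axis. Payload 14.6 kg.
Tool frame: the origin (TCP) lies at the very end of the fingers, on their centre line; the grasp point (between the pads) lies 19 mm behind it; z points along the fingers, y is the line along which they close (so a half turn about z gives the same grasp; the last joint's range is limited). The gripper opens to 94 mm and grips with 3 to 60 N. Pads are 16 mm wide; open, the fingers measure 119 mm over their backs; the gripper's body (75 mm by 177 mm) begins 78 mm behind the grasp point.
Start: joints at [1.081, 0.3, 1.521, -0, 1.321, -0.067], TCP at [0.226, 0.502, 0.205] pointing down, gripper open.
Joint ranges: [-3.03, 3.03], [-0.79, 2.21], [0.23, 2.52], [-1.04, 4.18], [0, 3.07], [-2.55, 2.55]. Speed limits (rad/s): [2.22, 2.22, 2.57, 3.14, 3.14, 3.14].

### API

Orientations are given as [roll, pitch, yaw] about the fixed x, y, z axes, in that order (R = Rz(yaw) Ry(pitch) Rx(roll)).
In Python, from station import ctrl gives the robot as it stands.
- The arm moves only by the shell command python3 -m pendant 'ROWS' [OPENING] [FORCE]. ROWS is JSON, a list of rows, each a list of 2 entries, a list of its own where there are three numbers: the shift along the world's x, y, z in cm, then the turn about the world's z in rad. A call has 1 to 20 rows; each row shifts and turns the commanded pose from where the row before left it; what a row does not reach is not made up. A row lasts 1/12 s, in which the tool goes at most 41.7 mm and 7.16 degrees, less where a joint would pass 70% of its speed; a pose out of reach is approached as far as the arm can. A call is refused whole if a number of a shift passes 4.17 or a number of a turn 0.125, either way. A call with a gripper value outside its range is refused whole. OPENING is the opening, from 0 (shut) to 1 (fully open), set as the call begins (- or left out, the last holds). The fingers move at their own pace and stop on an object; FORCE is the grip in N (left out, the last holds). Time passes only in rows, so rows that do not move let the fingers close. It gives the time, the measured TCP pose, the force, the opening and the grip force at its end, in the units of the state.
- ctrl.get_obs(): the state, without advancing time (a new reading comes with each control period).
- ctrl.camera(name): name is "scene" or "top"; returns a dict with "color" (384x512x3 uint8, red, green, blue), "intrinsics" (3x3 intrinsics, pixels), "k1" (the pictures are not rectified: a ray, as slopes to the right and down, at radius r is drawn at 1 + k1 r^2 times it, then the intrinsics apply), "camera_from_world" (4x4, takes a point from world to camera coordinates). Camera axes: x right, y down, z forward; pixel columns grow to the right and rows downward; lengths in m; the calibration is good to about 2 mm. A picture is of the moment at which its call begins. There is no depth.
- ctrl.hand_in(): hands the job in; it is judged then, once.
The state is a dict: "time_s": time; "qpos": joint angles; "joint_vel": joint speeds; "tau": joint torques, N m; "ee_pos": TCP position; "eef_rot": TCP orientation; "force": force on the tool from outside, world axes, zero at the start; "moment": the same for the moment, N m; "grip_width": finger opening in m; "grip_force": force on a finger pad.
Only numpy, scipy, OpenCV 4.12 (cv2) and the standard library are available. Lean on these libraries where they do the work, as an engineer would, in place of code of your own. Each camera call takes 0.05 s, during which the arm holds its last target. There are 200 camera calls.

### The job

The wide bore of the dry-block heater has to be blanked off. Pick up the thicker of the two square-headed metal plugs lying on the bench, lay it down in the slanted rest with its plain end at the bottom against the foot stop and let go, then take it again by its square head and press it straight down into the wide bore until the head sits fully home on the block. Leave the slim plug and the bottles, vial and glass cylinder standing about where they are.

Things in the scene. Friction and masses are not known exactly. Their poses are not given: they have to be found in the camera images.
- plug: Thick plug, 115 mm, 0.11-0.18 kg: aluminium shank 26 mm diameter, 80 mm long, then a black square head 28x28x35 mm. Starts lying on the right-hand bench, yaw 0.6 to 3.3 rad, axis 14 mm up, a head flat down. Origin on its axis 50 mm from the plain tip, within 10 mm of the balance point. x: from tip (-50 mm) to head end (+65 mm); y and z: normal to the head's flats (y level, z up at the start).
- plug_tip (a point): Centre of the plain end face of the thick plug (goes into the bore first).
- plug_shoulder (a point): Point on the thick plug's axis where the head begins (x = +30 mm); level with the top of the heater block when the plug is home. Held by its head at a slant, the plug may swing some degrees in the grip, tip downwards: set it upright again (the wrist camera shows it) before pressing it in.
- slim_plug: The slim plug, to be left alone: same form, shank 16 mm in diameter and 80 mm long, head 20 x 20 x 30 mm; lies on the right-hand bench, same axes as the thick plug. The two plugs' places can be swapped. A tall fixed instrument (over 0.4 m) stands about 100 mm beyond both places as seen from the robot: keep the wrist from leaning that way.
- heater: Dry-block heater, fixed on the left-hand bench, yaw varies: aluminium block 70 (x) x 110 (y) mm, flat top 95 mm above the bench, grey housing 47 mm high out to x = -72 mm. Origin on the bench under the block's centre. Two vertical round blind bores without chamfer: the wide one 27.5 mm, 83 mm deep, 24 mm off centre towards -y; a narrow one (17.5 mm) 30 mm towards +y.
- bore (a point): Centre of the mouth of the wide bore, level with the block's top; z points up.
- rest: Slanted rest, fixed on the left-hand bench, yaw varies: base 130 x 66 x 8 mm (x from -70 to +60 mm), rail 34 mm wide with two V saddles and a foot stop. Origin on the bench. A plug laid in the saddles has its axis in the rest's x-z plane, rising at 45 degrees from the stop towards the rest's -x side; it slides down by itself till its tip meets the stop.
- rest_stop (a point): Point on the stop's face where the centre of the thick plug's tip comes to rest, 42 mm above the bench, x = +35 mm in the rest's frame. Measured from it up the plug's axis, the saddles hold the plug at 6-18 and 66-78 mm; between them fingers have room round the shank down to 26 mm below its axis. The head stands free above.
- vial: Bystander: small capped vial, 28 mm in diameter, 96 mm high, standing between the two plugs. Origin at its foot.
- wash_bottle: Bystander: white bottle with cap, 48 mm in diameter, 100 mm high, standing on the right-hand bench beside the plugs, before the tall instrument. Origin at its foot.
- amber_bottle: Bystander: amber bottle, 56 mm in diameter, 115 mm high, standing at the far left end of the right-hand bench. Origin at its foot.
- clear_bottle: Bystander: bottle with cap, 68 mm in diameter, 135 mm high, standing on the left-hand bench to the left of the rest. Origin at its foot.
- cylinder: Bystander: slender graduated glass cylinder, 24 mm in diameter on a foot of 56 mm, 143 mm high, standing at the back of the left-hand bench behind the heater. Origin at its foot.

How it is judged:
By the outcome, as a careful person would: the job done as asked, in the order asked, and still so for the second after the job is handed in, with the robot touching nothing.
It also fails if it takes over 61 s, if anything falls off the work surface, if the arm or the gripper's body presses on something with over 40 N, if the wrist force passes 120 N, or if a joint passes its speed limit or range.

## Working session

There is one attempt and no reset: what is moved stays moved. The work goes in short steps, Python scripts to look and compute and a shell command to move; the robot and the scene stay as the last step left them, time stands still between calls to the robot, and variables do not carry over. Pictures are saved under pics/ and viewed, at most 10 in all, crops included, and the job is handed in when it is done.

```bash
ls; mkdir -p pics; cat > h.py <<'E'
import numpy as np, cv2, json
from station import ctrl
def snap(name,fn):
    c=ctrl.camera(name); cv2.imwrite(f'pics/{fn}.png',c['color'][:,:,::-1])
    np.savez(f'pics/{fn}.npz',K=c['intrinsics'],k1=c['k1'],T=c['camera_from_world']); return c
def ld(fn): d=np.load(f'pics/{fn}.npz'); return d['K'],float(d['k1']),d['T']
def ray(fn,u,v):
    K,k1,T=ld(fn)
    p=cv2.undistortPoints(np.array([[[u,v]]],float),K,np.array([k1,0,0,0.]))[0,0]
    R=T[:3,:3]; return -R.T@T[:3,3], R.T@np.array([p[0],p[1],1.])
def at(fn,u,v,z):
    o,d=ray(fn,u,v); return o+d*(z-o[2])/d[2]
def proj(fn,P):
    K,k1,T=ld(fn); P=np.atleast_2d(P).astype(float)
    return cv2.projectPoints(P,cv2.Rodrigues(T[:3,:3])[0],T[:3,3],K,np.array([k1,0,0,0.]))[0][:,0]
def crop(fn,out,x0,y0,x1,y1,s):
    im=cv2.imread(f'pics/{fn}.png')[y0:y1,x0:x1]; cv2.imwrite(f'pics/{out}.png',cv2.resize(im,None,fx=s,fy=s,interpolation=cv2.INTER_CUBIC))
E
python3 - <<'E'
from h import *
for n in('scene','top'):
    snap(n,n+'0'); K,k,T=ld(n+'0'); print(n,K.tolist(),k,np.round(-T[:3,:3].T@T[:3,3],3),np.round(T[:3,:3],2).tolist())
a=cv2.imread('pics/scene0.png');b=cv2.imread('pics/top0.png')
s=np.vstack([a,b]); 
print(ctrl.get_obs())
E
```

```text
pics
scene [[421.3538735013273, 0.0, 251.09720012250003], [0.0, 421.3538735013273, 192.83264946226933], [0.0, 0.0, 1.0]] -0.054751363484648735 [ 0.118 -0.557  0.974] [[0.85, -0.52, 0.01], [-0.39, -0.65, -0.66], [0.35, 0.56, -0.75]]
top [[453.31974571057043, 0.0, 247.78532838526922], [0.0, 453.31974571057043, 181.2882535541873], [0.0, 0.0, 1.0]] 0.00034796370447072325 [0.266 0.095 1.677] [[-0.01, -1.0, -0.02], [-0.99, 0.01, -0.16], [0.16, 0.02, -0.99]]
{'time_s': 0.1, 'qpos': array([ 1.08140703e+00,  3.00418835e-01,  1.52151108e+00, -1.07725149e-05,
        1.32070856e+00, -6.66123059e-02]), 'joint_vel': array([ 0.00117245, -0.0008392 , -0.00174154, -0.00098755,  0.00063487,
       -0.00223819]), 'tau': array([-1.16041218e-03, -5.32639503e+01, -3.53289735e+01,  7.08821020e-02,
        2.34361592e-02, -5.37513790e-05]), 'ee_pos': array([0.22556252, 0.50136083, 0.20494461]), 'eef_rot': array([-3.14054846e+00, -5.92013756e-05,  2.71881830e+00]), 'force': array([-0.47840185,  0.04999324,  0.7367428 ]), 'moment': array([ 0.03353432, -0.00533017,  0.02029546]), 'grip_force': 0.0, 'grip_width': 0.09400939293997188}
```

View pics/scene0.png

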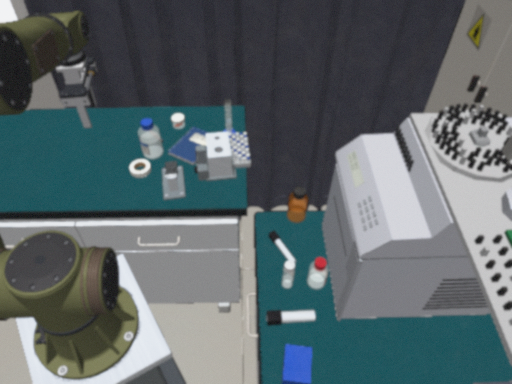

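View pics/top0.png

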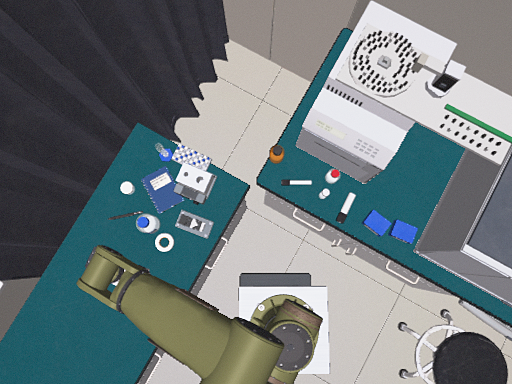

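```bash
python3 - <<'E'
from h import *
def c(fn,x0,y0,w,h,s=5):
    im=cv2.imread(f'pics/{fn}.png')[y0:y0+h,x0:x0+w]; im=cv2.resize(im,None,fx=s,fy=s,interpolation=cv2.INTER_CUBIC)
    for i in range(0,w,10): cv2.putText(im,str(x0+i),(i*s,8),0,.3,(0,255,255),1); cv2.line(im,(i*s,10),(i*s,14),(0,255,255),1)
    for i in range(0,h,10): cv2.putText(im,str(y0+i),(0,i*s+4),0,.3,(0,255,255),1)
    return im
A=c('scene0',158,115,80,90); B=c('top0',140,140,80,100)
C=c('scene0',260,225,80,100); D=c('top0',270,160,100,64,5)
def pad(i,h,w): return cv2.copyMakeBorder(i,0,h-i.shape[0],0,w-i.shape[1],cv2.BORDER_CONSTANT)
cv2.imwrite('pics/m1.png',np.hstack([pad(A,500,400),pad(B,500,400)]))
cv2.imwrite('pics/m2.png',cv2.resize(np.hstack([pad(C,500,400),pad(D,500,500)]),None,fx=.88,fy=.88))
E
```

```text
(no output)
```

View pics/m1.png

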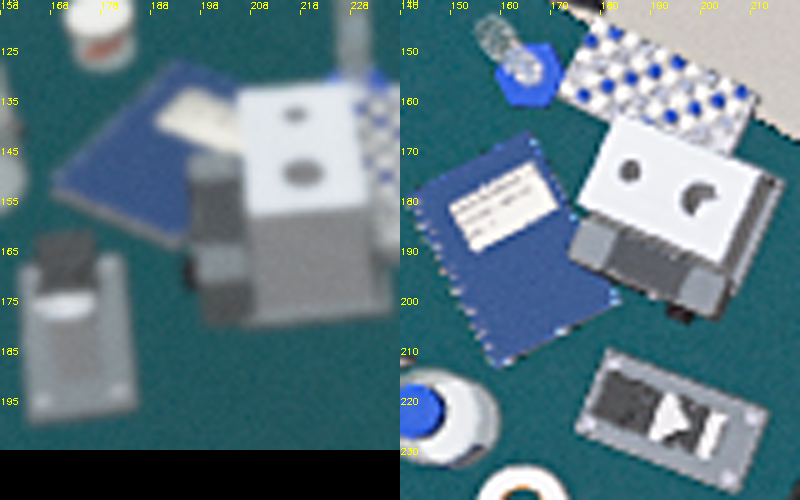

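View pics/m2.png

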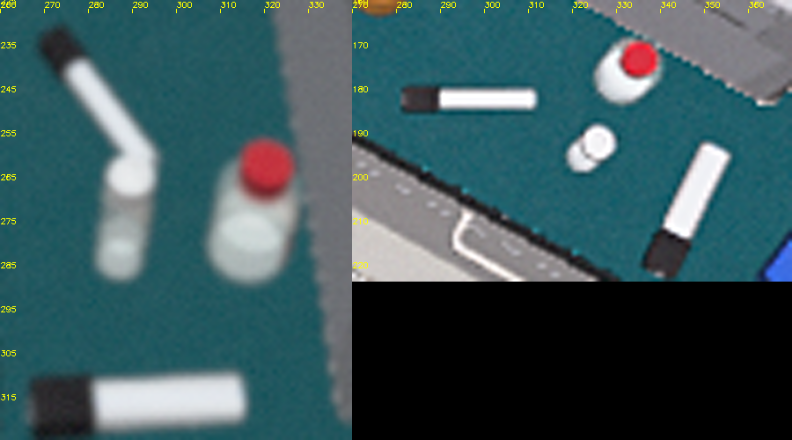

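```bash
cat > m.py <<'E'
from h import *
S=lambda u,v:(158+u/5,115+v/5); T=lambda u,v:(140+(u-400)/5,140+v/5)
def both(name,s,t,z):
    a=at('scene0',*s,z) if s else None; b=at('top0',*t,z) if t else None
    print(name,None if a is None else np.round(a[:2],4),None if b is None else np.round(b[:2],4))
S2=lambda u,v:(260+u/4.4,225+v/4.4); T2=lambda u,v:(270+(u-352)/4.4,160+v/4.4)
both('tip',S2(244,396),T2(716,150),.014); both('headend',S2(32,407),T2(658,270),.014)
both('shoulder',S2(94,402),T2(672,239),.014)
both('slim tip',S2(150,158),T2(536,98),.010); both('slim head',S2(50,38),T2(401,98),.010)
both('vialfoot',S2(120,268),T2(582,160),0);both('vialtop',S2(131,175),T2(599,140),.096)
both('wash top',S2(267,165),T2(638,60),.1);both('wash foot',S2(248,257),T2(624,82),.0)
for n,s,t in zip('abcd',[(20,262),(120,255),(137,408),(28,422)],[(610,350),(768,408),(733,490),(578,432)]): pass
for t in [(610,350),(768,408),(733,490),(578,432)]: both('rest base top',None,T(*t),.008)
for s in [(20,262),(120,255),(137,408),(28,418)]: both('rest base scene',S(*s),None,.008)
both('wide',S(303,172),T(700,197),.095);both('narrow',S(295,114),T(629,170),.095)
for t in [(618,112),(765,170),(725,265),(580,205)]: both('block top',None,T(*t),.095)
for s in [(235,90),(362,82),(368,212),(248,215)]: both('block scene',S(*s),None,.095)
both('clearcap',None,T(415,412),.135); both('rest whites',None,T(673,420),.03); both('cyl top',None,T(490,30),.143)
E
python3 m.py
```

```text
tip [ 0.4878 -0.2644] [ 0.4775 -0.2643]
headend [ 0.3846 -0.2086] [ 0.3776 -0.2122]
shoulder [ 0.4153 -0.2239] [ 0.4032 -0.2248]
slim tip [ 0.5337 -0.1101] [ 0.5234 -0.1157]
slim head [ 0.5309 -0.0042] [ 0.5244 -0.0019]
vialfoot [ 0.4795 -0.1578] [ 0.4717 -0.1543]
vialtop [ 0.4815 -0.1535] [ 0.4758 -0.154 ]
wash top [ 0.5472 -0.1891] [ 0.5396 -0.1866]
wash foot [ 0.548  -0.1914] [ 0.5381 -0.1919]
rest base top None [0.424  0.3661]
rest base top None [0.3803 0.2488]
rest base top None [0.3205 0.2741]
rest base top None [0.3636 0.3887]
rest base scene [0.3745 0.3963] None
rest base scene [0.4322 0.3686] None
rest base scene [0.3852 0.2457] None
rest base scene [0.3256 0.2725] None
wide [0.5295 0.2918] [0.5239 0.2899]
narrow [0.5505 0.3408] [0.5438 0.3407]
block top None [0.5858 0.3492]
block top None [0.5429 0.2439]
block top None [0.4752 0.2718]
block top None [0.5189 0.3751]
block scene [0.5289 0.3805] None
block scene [0.6013 0.3455] None
block scene [0.546  0.2411] None
block scene [0.4835 0.276 ] None
clearcap None [0.3706 0.4781]
rest whites None [0.3706 0.3158]
cyl top None [0.6351 0.4318]
```

```bash
python3 -m pendant '[[[1.86,-3.7,0],-0.066],[[1.86,-3.7,0],0],[[1.86,-3.7,0],0],[[1.86,-3.7,0],0],[[1.86,-3.7,0],0],[[1.86,-3.7,0],0],[[1.86,-3.7,0],0],[[1.86,-3.7,0],0],[[1.86,-3.7,0],0],[[0,-3.85,-0.5],0],[[0,-3.85,-0.5],0],[[0,-3.85,-0.5],0],[[0,-3.85,-0.5],0],[[0,-3.85,-0.5],0],[[0,-3.85,-0.5],0],[[0,-3.85,-0.5],0],[[0,-3.85,-0.5],0],[[0,-3.85,-0.5],0],[[0,-3.85,-0.5],0],[[0,0,0],0]]' 0.7 10
python3 - <<'E'
from h import *
snap('scene','s1');snap('top','t1');p=ctrl.get_obs()['ee_pos'];print(p,ctrl.get_obs()['eef_rot'],proj('s1',p),proj('t1',p))
def c(fn,x0,y0,w,h,s):
    im=cv2.imread(f'pics/{fn}.png')[y0:y0+h,x0:x0+w]; im=cv2.resize(im,None,fx=s,fy=s,interpolation=cv2.INTER_CUBIC)
    for i in range(0,w,10): cv2.putText(im,str(x0+i),(i*s,8),0,.3,(0,255,255),1)
    for i in range(0,h,10): cv2.putText(im,str(y0+i),(0,i*s+4),0,.3,(0,255,255),1)
    u,v=proj(fn,p)[0]; cv2.circle(im,(int((u-x0+.5)*s),int((v-y0+.5)*s)),2,(0,255,0),-1); return im
cv2.imwrite('pics/m3.png',np.hstack([c('s1',240,225,80,100,5),c('t1',310,150,80,100,5)]))
E
```

```text
time_s: 1.77
ee_pos: [0.3922, -0.2211, 0.1543]
eef_rot: [-3.141, -0.001, 2.649]
force: [1.6, 0.3, 0.3]
grip_width: 0.0657
grip_force: 0.0
[ 0.39253391 -0.21716575  0.15484512] [ 3.14140531e+00 -1.44670235e-03  2.65028943e+00] [[274.87547704 290.84577287]] [[348.55830704 213.99270961]]
```

View pics/m3.png

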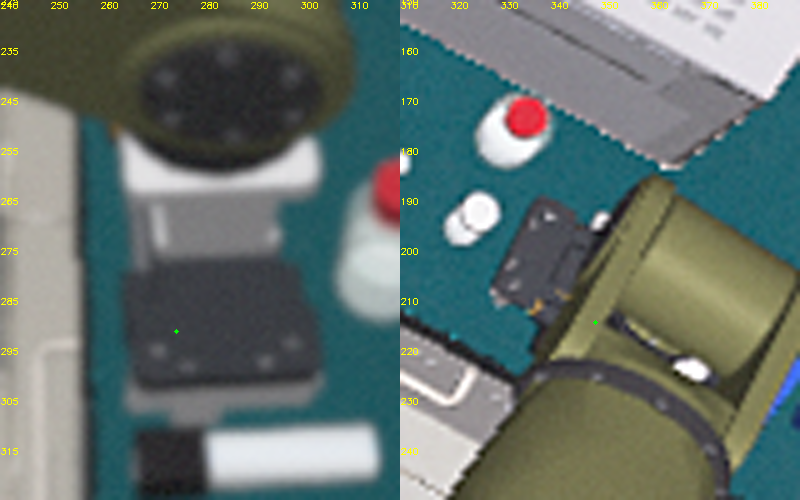

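```bash
python3 - <<'E'
from h import *
p=np.array([.39253,-.21717,.15485]); a=2.650-np.pi/2; y=np.array([np.cos(a),np.sin(a),0]); x=np.array([np.sin(a),-np.cos(a),0])
print('finger tips',proj('s1',np.array([p-y*.033,p-y*.046,p-y*.046+x*.008,p-y*.046-x*.008])))
b=p+[0,0,.097]
print('body',proj('s1',np.array([b+sx*x*.0375+sy*y*.0885 for sx,sy in((1,1),(1,-1),(-1,-1),(-1,1))])))
E
```

```text
finger tips [[276.35881929 304.99230886]
 [276.96168144 310.74484033]
 [280.7860344  310.53689705]
 [273.133704   310.95188377]]
body [[290.82757901 230.16029417]
 [302.24018595 307.87546624]
 [261.70607571 310.08198463]
 [255.40691569 231.7533928 ]]
```

```bash
sed -i "s/at('scene0',\*s,z)/at('scene0',s[0]-2.6,s[1]+1.4,z)/; s/at('top0',\*t,z)/at('top0',t[0]-.4,t[1]-.4,z)/" m.py; python3 m.py
```

```text
tip [ 0.4802 -0.264 ] [ 0.479  -0.2629]
headend [ 0.3773 -0.2083] [ 0.379  -0.2108]
shoulder [ 0.4079 -0.2236] [ 0.4047 -0.2234]
slim tip [ 0.5253 -0.1101] [ 0.5249 -0.1143]
slim head [ 0.522  -0.0044] [ 5.259e-01 -5.000e-04]
vialfoot [ 0.4715 -0.1576] [ 0.4732 -0.1528]
vialtop [ 0.4739 -0.1534] [ 0.4773 -0.1527]
wash top [ 0.5394 -0.189 ] [ 0.541  -0.1853]
wash foot [ 0.5398 -0.1911] [ 0.5396 -0.1905]
rest base top None [0.4255 0.3677]
rest base top None [0.3818 0.2503]
rest base top None [0.322  0.2756]
rest base top None [0.3651 0.3902]
rest base scene [0.3648 0.3949] None
rest base scene [0.4223 0.3672] None
rest base scene [0.3761 0.2447] None
rest base scene [0.3167 0.2715] None
wide [0.5198 0.2905] [0.5254 0.2914]
narrow [0.5405 0.3393] [0.5452 0.3421]
block top None [0.5873 0.3506]
block top None [0.5444 0.2454]
block top None [0.4766 0.2732]
block top None [0.5204 0.3765]
block scene [0.5189 0.3788] None
block scene [0.591  0.3439] None
block scene [0.5364 0.24  ] None
block scene [0.4742 0.2747] None
clearcap None [0.3719 0.4795]
rest whites None [0.372  0.3173]
cyl top None [0.6366 0.4332]
```

```bash
python3 -m pendant '[[[-0.3,0.15,-2.5],0],[[0,0,-3],0],[[0,0,-3],0],[[0,0,-2.9],0],[[0,0,-2],0],[[0,0,-1],0],[[0,0,-0.45],0],[[0,0,0],0],[[0,0,0],0]]' 0.7 10
python3 -m pendant '[[[0,0,0],0],[[0,0,0],0],[[0,0,0],0],[[0,0,0],0],[[0,0,0],0]]' 0.15 8
```

```text
time_s: 2.62
ee_pos: [0.3907, -0.2149, 0.008]
eef_rot: [-3.141, 0.001, 2.653]
force: [-0.0, 0.3, -0.1]
grip_width: 0.066
grip_force: 0.0
time_s: 3.03
ee_pos: [0.3902, -0.215, 0.0072]
eef_rot: [-3.142, 0.0, 2.653]
force: [0.3, 1.0, -0.8]
grip_width: 0.0359
grip_force: 0.0
```

```bash
python3 -m pendant '[[[0,0,0],0],[[0,0,0],0],[[0,0,0],0],[[0,0,0],0]]' 0 8
```

```text
time_s: 3.37
ee_pos: [0.3901, -0.215, 0.007]
eef_rot: [-3.142, 0.0, 2.653]
force: [-0.4, 0.0, 2.6]
grip_width: 0.0284
grip_force: 7.9
```

```bash
python3 -m pendant '[[[0.2,-0.1,0.87],0],[[0.2,-0.11,0.87],0],[[0.33,-0.17,0.81],0],[[0.33,-0.17,0.81],0],[[0.45,-0.24,0.73],0],[[0.45,-0.24,0.73],0],[[0.55,-0.3,0.64],0],[[0.55,-0.3,0.64],0],[[0.6,-0.32,0.5],0],[[0,0,0],0],[[0,0,0],0]]' 0 5
python3 - <<'E'
from h import *
snap('scene','s2');snap('top','t2');p=ctrl.get_obs()['ee_pos'];print(p,ctrl.get_obs()['grip_width'])
def c(fn,x0,y0,w,h,s):
    im=cv2.imread(f'pics/{fn}.png')[y0:y0+h,x0:x0+w]; im=cv2.resize(im,None,fx=s,fy=s,interpolation=cv2.INTER_CUBIC)
    for i in range(0,w,10): cv2.putText(im,str(x0+i),(i*s,8),0,.3,(0,255,255),1)
    for i in range(0,h,10): cv2.putText(im,str(y0+i),(0,i*s+4),0,.3,(0,255,255),1)
    return im
cv2.imwrite('pics/m4.png',np.hstack([c('s2',250,255,90,90,5),c('t2',310,170,70,90,5)]))
E
```

```text
time_s: 4.28
ee_pos: [0.4268, -0.2345, 0.0728]
eef_rot: [3.142, -0.0, 2.653]
force: [-0.2, -0.6, -2.3]
grip_width: 0.0278
grip_force: 5.0
[ 0.42630117 -0.23421079  0.07245494] 0.027944779505445647
```

View pics/m4.png

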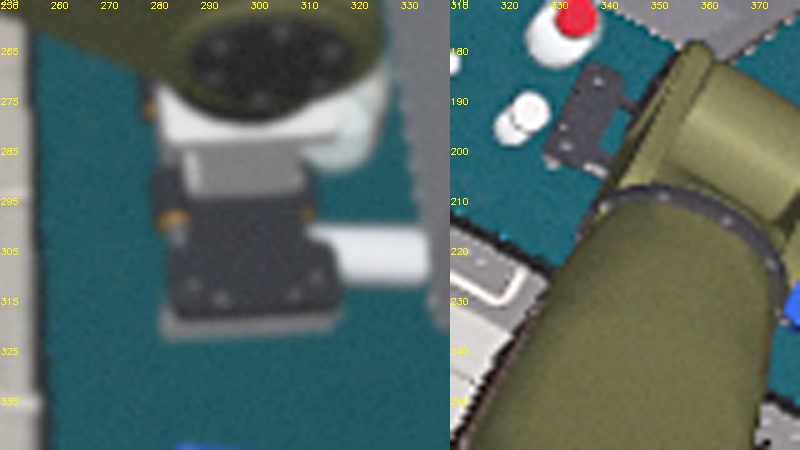

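```bash
python3 - <<'E'
from h import *
g=np.array([.4263,-.2342,.0905])
for t in (0,10,20,30,45):
    r=np.radians(t); a=np.array([.883*np.cos(r),-.47*np.cos(r),-np.sin(r)]); n=np.array([.883*np.sin(r),-.47*np.sin(r),np.cos(r)])
    q=g-n*.012*0
    print(t,np.round(proj('s2',[q+a*.101,q+a*.05])+[2.2,-1.8],1).tolist())
E
```

```text
0 [[336.0, 298.8], [314.0, 300.1]]
10 [[334.2, 302.3], [313.2, 301.8]]
20 [[331.2, 305.7], [311.8, 303.5]]
30 [[327.1, 308.9], [309.9, 305.2]]
45 [[319.3, 313.1], [306.0, 307.3]]
```

```bash
python3 -m pendant '[[[0,0,0],0],[[0,0,0],0],[[0,0,1.5],0],[[0,0,-1.5],0],[[0,0,1.5],0],[[0,0,-1.5],0],[[0,0,0],0],[[0,0,0],0]]' 0 3
python3 - <<'E'
from h import *
snap('scene','s3');p=ctrl.get_obs()['ee_pos'];print(p)
im=cv2.imread('pics/s3.png'); 
b=(im.min(2)>150).astype(np.uint8); b[:280]=0;b[:,:295]=0;b[330:]=0;b[:,345:]=0
n,l,st,c=cv2.connectedComponentsWithStats(b); print(st[1:],c[1:])
b0=cv2.imread('pics/s2.png').min(2)>150; b0=b0.astype(np.uint8); b0[:280]=0;b0[:,:295]=0;b0[330:]=0;b0[:,345:]=0
n,l,st,c=cv2.connectedComponentsWithStats(b0); print(st[1:],c[1:])
E
```

```text
time_s: 5.05
ee_pos: [0.4263, -0.2342, 0.0726]
eef_rot: [3.141, -0.001, 2.653]
force: [-0.7, -0.4, -0.2]
grip_width: 0.0279
grip_force: 3.0
[ 0.42643532 -0.23429059  0.07285499]
[[295 280  30   8 134]] [[311.71641791 282.42537313]]
[[295 280  30   8 139]
 [313 300  23  11 187]] [[311.58992806 282.37410072]
 [325.64705882 305.21390374]]
```

```bash
python3 -c "
from h import *
crop('s3','m5',250,255,350,345,6)"
```

```text
(no output)
```

View pics/m5.png

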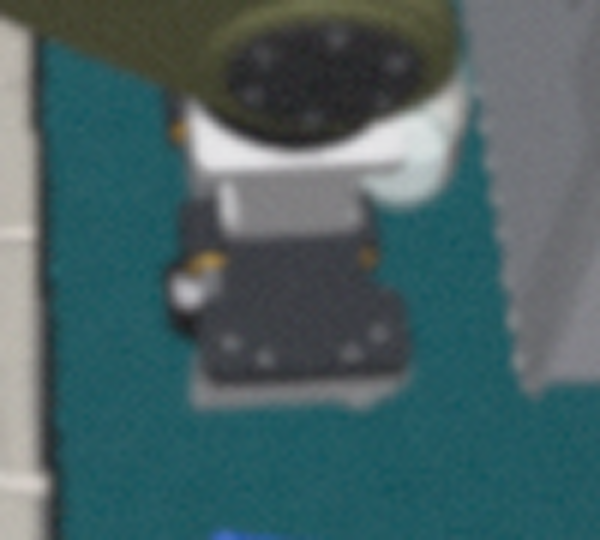

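```bash
python3 - <<'E'
from h import *
g=np.array([.4264,-.2343,.0895])
for t in (60,75,90,105,120,135):
    r=np.radians(t); a=np.array([.883*np.cos(r),-.47*np.cos(r),-np.sin(r)])
    print(t,np.round(g+a*.101,3),np.round(proj('s3',[g+a*.101,g+a*.05,g+a*.021,g-a*.014])+[2.2,-1.8],1).tolist())
o=ctrl.get_obs(); print(o['force'],o['moment'])
E
```

```text
60 [ 0.471 -0.258  0.002] [[310.0, 316.6], [301.3, 309.3], [296.1, 304.9], [289.5, 299.3]]
75 [ 0.449 -0.247 -0.008] [[299.7, 319.0], [296.1, 310.5], [293.9, 305.4], [291.1, 298.9]]
90 [ 0.426 -0.234 -0.012] [[289.0, 320.2], [290.6, 311.1], [291.5, 305.7], [292.7, 298.7]]
105 [ 0.403 -0.222 -0.008] [[278.5, 320.2], [285.2, 311.1], [289.2, 305.7], [294.3, 298.7]]
120 [ 0.382 -0.211  0.002] [[268.8, 319.0], [280.2, 310.5], [287.1, 305.4], [295.7, 298.9]]
135 [ 0.363 -0.201  0.018] [[260.3, 316.7], [276.0, 309.3], [285.3, 304.8], [296.9, 299.3]]
[ 0.56496846 -0.21515271 -0.87214488] [-0.01399469  0.03381511 -0.02836524]
```

```bash
python3 -m pendant '[[[0,0,0],0],[[0,0,0],0],[[0,0,1],0],[[0,0,3],-0.12],[[0,0,4],-0.12],[[0,0,4],-0.12],[[0,0,4],-0.12],[[0,0,4],-0.12],[[0,0,2],-0.12]]' 0 60
python3 -m pendant '[[[-0.3,2,0],-0.052],[[-0.3,4,0],-0.052],[[-0.3,4,0],-0.052],[[-0.3,4,0],-0.052],[[-0.3,4,0],-0.052],[[-0.3,4,0],-0.052],[[-0.3,4,0],-0.052],[[-0.3,4,0],-0.052],[[-0.3,4,0],-0.052],[[-0.3,4,0],-0.052],[[-0.3,4,0],-0.052],[[-0.3,4,0],-0.052],[[-0.3,4,0],-0.052],[[-0.3,3.5,0],-0.05],[[0,2.5,0],0],[[0,1,0],0],[[0,0,0],0],[[0,0,0],0]]' 0 60
python3 - <<'E'
from h import *
snap('scene','s4');snap('top','t4');o=ctrl.get_obs();p=o['ee_pos'];print(p,o['eef_rot'],o['force'])
print(proj('s4',p)+[2.2,-1.8],proj('t4',p))
u,v=proj('s4',p)[0].astype(int); x0,y0=max(u-60,0),max(v-50,0); print(x0,y0)
crop('s4','m6',x0,y0,x0+120,y0+100,6)
E
```

```text
time_s: 5.85
ee_pos: [0.4269, -0.2346, 0.2989]
eef_rot: [3.138, 0.005, 1.927]
force: [-0.2, 0.7, -0.4]
grip_width: 0.0275
grip_force: 60.0
time_s: 7.35
ee_pos: [0.3846, 0.3349, 0.2932]
eef_rot: [3.141, 0.0, 1.207]
force: [-0.0, -1.0, -1.6]
grip_width: 0.0275
grip_force: 60.0
[0.38491558 0.33434065 0.2934199 ] [ 3.14119086e+00 -2.84043127e-04  1.20584009e+00] [ 0.16459422 -0.23212062 -0.83209943]
[[160.93848951 102.45000535]] [[177.20738618 213.94955819]]
98 54
```

View pics/m6.png

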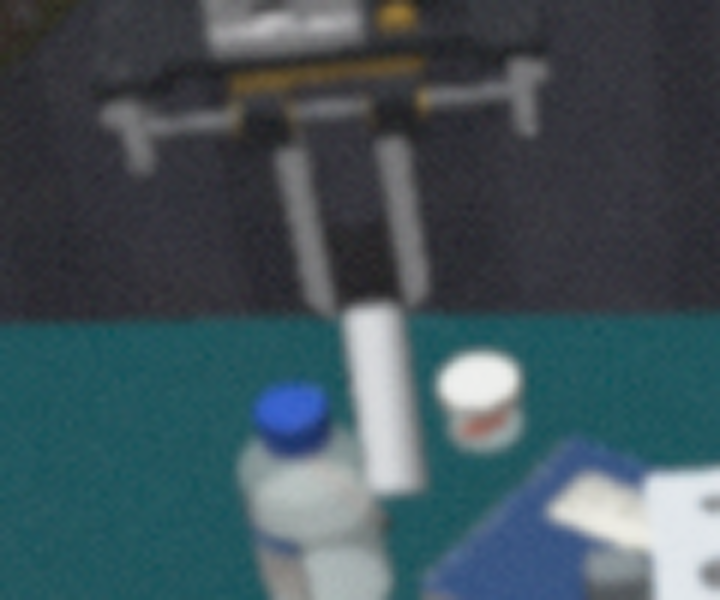

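```bash
cat > tilt.py <<'E'
from h import *
def pred(fn,g,yaw,ts,d,L=.101,off=(2.2,-1.8)):
    # tip direction horizontally = -(cos yaw, sin yaw); tilt t below horizontal
    for t in ts:
        r=np.radians(t); a=np.array([-np.cos(yaw)*np.cos(r),-np.sin(yaw)*np.cos(r),-np.sin(r)])
        print(t,np.round(proj(fn,[g+a*L,g+a*(L-.08)])+off,1).tolist())
E
python3 - <<'E'
from tilt import *
pred('s4',np.array([.3849,.3343,.3124]),1.206,(20,30,40,45,50,60,70,80,90),0)
E
```

```text
20 [[163.4, 130.3], [160.5, 103.4]]
30 [[164.2, 133.2], [160.7, 104.0]]
40 [[164.9, 134.9], [160.9, 104.5]]
45 [[165.2, 135.3], [160.9, 104.6]]
50 [[165.4, 135.4], [161.0, 104.7]]
60 [[165.7, 134.7], [161.1, 104.6]]
70 [[165.8, 132.9], [161.1, 104.3]]
80 [[165.8, 130.1], [161.1, 103.8]]
90 [[165.5, 126.4], [161.1, 103.1]]
```

```bash
python3 - <<'E'
from tilt import *
g=np.array([.3849,.3343,.3124])
pred('t4',g,1.206,(20,40,45,50,60,75),0,off=(0,0))
im=cv2.imread('pics/t4.png'); u0,v0=proj('t4',g+[-.0253,-.0668,-.0714])[0]
print(u0,v0); x,y=int(u0)-12,int(v0)-10
print(x,y); print(im[y:y+24,x:x+34].min(2))
E
```

```text
20 [[206.6, 225.1], [182.6, 215.9]]
40 [[202.4, 223.8], [181.8, 215.6]]
45 [[200.9, 223.2], [181.5, 215.5]]
50 [[199.2, 222.6], [181.1, 215.4]]
60 [[195.4, 221.3], [180.4, 215.1]]
75 [[188.9, 218.8], [178.9, 214.6]]
200.93587230672352 223.18446720050764
188 213
[[108 113  98  52  19  36  31  24  33  41  36  36  44  44  35  32  40  34
   31  32  20  35  35  36  37  33  34  42  31  26  40  36  38  34]
 [106 107 113  85  35  39  61  66  33  19  17  29  27  35  36  31  34  35
   37  31  39  30  30  34  29  24  34  38  26  40  35  33  32  33]
 [110 108 112 108  67  26 102 118 101  86  52  21  26  26  35  33  31  46
   29  43  31  42  41  36  36  37  37  36  37  26  40  43  39  39]
 [104 106 105 112 105  54  20  90 170 176 132  87  62  31  23  19  24  39
   42  36  29  35  38  36  37  40  33  33  39  39  44  25  38  39]
 [103 109 106 108 120  92  43  22 143 175 175 172 142 100  81  58  33  28
   29  34  31  33  37  33  37  38  38  33  37  30  28  40  36  33]
 [102 107 111 107 108 113  79  22  77 145 160 165 163 171 179 131  95  63
   42  28  32  28  37  27  32  41  29  42  33  39  39  38  
[... 1846 characters left out ...]
  70  62  65  60  89  72  53  52  57  65  65  64  64  58  42  39  56
  134 163 167 157  83  24  25  34  36  35  37  36  28  35  36  53]
 [ 67  69  72  63  58 135 111  71  64  70  65  64  71  65  67  62  52  36
   48 142 174 110  40  34  45  27  32  31  28  26  32  32  31  53]
 [ 74  68  61  53  57  79  73  71  67  68  69  63  62  58  64  62  55  51
   31  52 148  90  21  33  36  37  34  21  28  35  31  24  43  55]
 [ 70  54  54  50  61  68  75  76  73  66  60  67  66  70  63  62  61  59
   50  34  24  43  38  34  31  25  36  31  40  25  20  31  37  40]
 [ 61  57  66  78  76  76  75  73  76  71  69  63  68  66  61  65  59  58
   58  50  44  31  44  32  28  30  35  33  35  33  35  36  40  60]]
```

```bash
python3 - <<'E'
from tilt import *
g=np.array([.3849,.3343,.3124]); yaw=1.206; x=np.array([np.cos(yaw),np.sin(yaw),0]);y=np.array([-x[1],x[0],0])
for z in (0.,.078,.12):
  print(z,np.round(proj('t4',[g+[0,0,z]-x*.0375+s*y*.0885 for s in(-1,0,1)]),1).tolist())
im=cv2.imread('pics/t4.png'); print(im[205:226,160:200].min(2))
a=cv2.imread('pics/s4.png')[100:142,150:176].min(2); print(a[::2])
E
```

```text
0.0 [[198.4, 190.5], [187.6, 217.8], [176.7, 245.5]]
0.078 [[195.0, 186.8], [183.6, 215.7], [171.9, 245.1]]
0.12 [[193.0, 184.7], [181.2, 214.4], [169.1, 244.8]]
[[114 110 104  97  96  94  86  91  88  88  86  84  86  82  84  78  62  53
  108 111 103 104 107 108 100  60  29  48  28  33  38  45  27  25  38  40
   16  36  40  33]
 [105 101  97  91  94  89  87  89  86  85  82  81  77  79  75  74  72  58
   64  95 104 104 104 107 113  81  41  25  36  26  32  32  39  31  31  31
   26  39  32  42]
 [102 101  93  93  90  87  86  85  83  82  80  83  76  77  76  70  69  70
   47  94 105 109 102 108 107 108  77  27  45  38  26  27  29  36  34  34
   40  41  32  29]
 [ 95  91  93  88  87  83  86  88  84  81  78  79  76  73  70  70  70  63
   54  46  90 104 108 110 107 110 108  61  25  46  43  21  35  38  37  25
   32  32  26  34]
 [ 94  89  84  90  85  85  78  80  82  76  73  72  75  73  68  64  60  50
   45  33  97 107 106 103 105 109 121  99  52  31  39  33  39  27  34  23
   34  37  28  34]
 [ 92  86  84  87  90  81  80  83  77  69  72  68  68  67  62  57  51  49
   50  33 157 116  99 103 110
[... 4159 characters left out ...]
74 151 119
   79  49  40  31  41  59  85 105]
 [132 141 144 141 141 138 133 131 148 183 206 212 212 204 193 178 157 129
   92  58  40  37  36  37  36  40]
 [179 180 176 173 170 166 157 145 153 185 206 213 213 206 196 178 162 135
  103  67  39  37  33  25  34  33]
 [183 182 181 181 177 175 169 158 162 176 194 202 202 197 186 174 157 133
  103  67  39  31  29  34  37  35]
 [177 177 173 172 168 166 162 162 161 152 139 131 126 112 104  96  85  71
   61  47  40  34  35  30  39  34]
 [165 166 166 160 160 159 159 161 156 137 113  87  57  46  38  36  36  35
   35  34  29  32  33  32  40  36]
 [159 162 165 162 158 157 155 146 137 123 111  96  70  46  32  30  35  32
   29  28  40  37  30  22  35  36]]
```

```bash
python3 - <<'E'
from h import *
a=cv2.resize(cv2.imread('pics/t4.png')[170:260,130:230],None,fx=4,fy=4,interpolation=cv2.INTER_CUBIC)
b=cv2.resize(cv2.imread('pics/top0.png')[170:260,130:230],None,fx=4,fy=4,interpolation=cv2.INTER_CUBIC)
cv2.imwrite('pics/m7.png',np.hstack([a,b]))
E
```

```text
(no output)
```

View pics/m7.png

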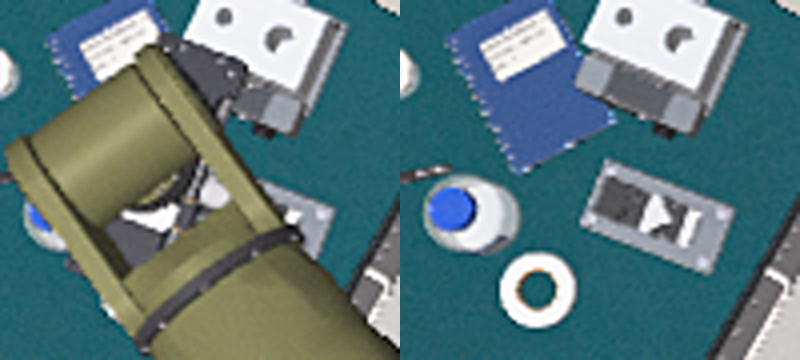

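```bash
python3 -m pendant '[[[0.1,1.3,-2],0],[[0.1,1.2,-3.5],0],[[0,0,-4],0],[[0,0,-3.5],0],[[0,0,-2.5],0],[[0,0,-1.4],0],[[0,0,0],0],[[0,0,0],0]]' 0 60
python3 -m pendant '[[[0,0,-0.4],0],[[0,0,-0.4],0],[[0,0,-0.4],0],[[0,0,-0.4],0],[[0,0,0],0]]' 0 20
python3 - <<'E'
from h import *
o=ctrl.get_obs(); print(o['ee_pos'],o['force'],o['moment'])
E
```

```text
time_s: 8.12
ee_pos: [0.3899, 0.3614, 0.1268]
eef_rot: [3.136, -0.008, 1.206]
force: [10.6, 7.4, 11.3]
grip_width: 0.0264
grip_force: 60.1
time_s: 8.53
ee_pos: [0.3894, 0.362, 0.1107]
eef_rot: [3.137, -0.009, 1.205]
force: [7.0, 12.2, 6.6]
grip_width: 0.0225
grip_force: 19.9
[0.3894467  0.36197966 0.11065271] [ 6.97975921 12.22495672  6.58840644] [ 2.24284347 -1.36901257  0.08720138]
```

```bash
python3 - <<'E'
from tilt import *
snap('scene','s5');snap('top','t5')
print(proj('s5',[.3894,.362,.1107])+[2.2,-1.8])
a=cv2.resize(cv2.imread('pics/s5.png')[100:210,130:218],None,fx=5.4,fy=5.4,interpolation=cv2.INTER_CUBIC)
b=cv2.resize(cv2.imread('pics/t5.png')[180:255,150:215],None,fx=5,fy=5,interpolation=cv2.INTER_CUBIC)
b=cv2.copyMakeBorder(b,0,a.shape[0]-b.shape[0],0,0,cv2.BORDER_CONSTANT)
cv2.imwrite('pics/m8.png',np.hstack([a,b])); print(a.shape,b.shape)
E
```

```text
[[168.19863571 146.68712665]]
(594, 475, 3) (594, 325, 3)
```

View pics/m8.png

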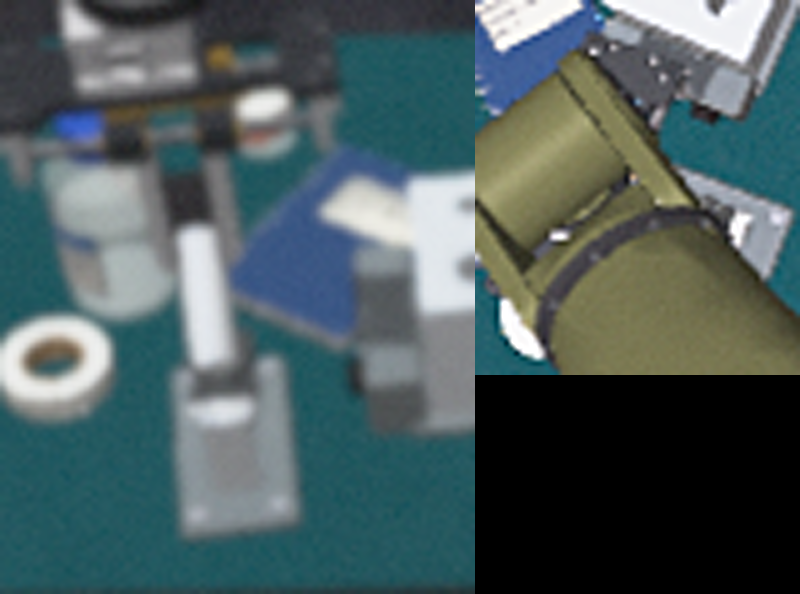

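```bash
python3 - <<'E'
from tilt import *
pred('s5',np.array([.3894,.362,.1297]),1.206,(0,10,20,30,45,60,75,90,105),0)
# rest features predicted
ex=np.array([-.354,-.935,0]); st=np.array([.3583,.2831,.042]); up=np.array([.354,.935,1])*.7071; n=np.array([-.354,-.935,1])*.7071
for s in (0,12,72): print(s,np.round(proj('s5',[st+up*s/1000,st+up*s/1000-n*.013,st+up*s/1000+n*.013])+[2.2,-1.8],1).tolist())
print(proj('s5',[st+up*.101, st+up*.08])+[2.2,-1.8])
E
```

```text
0 [[169.1, 166.0], [167.6, 146.7]]
10 [[170.0, 169.9], [167.8, 147.6]]
20 [[170.7, 172.9], [168.0, 148.3]]
30 [[171.3, 174.9], [168.1, 148.7]]
45 [[172.0, 175.8], [168.3, 149.0]]
60 [[172.3, 174.5], [168.3, 148.9]]
75 [[172.3, 171.1], [168.4, 148.2]]
90 [[172.0, 165.9], [168.3, 147.2]]
105 [[171.3, 159.3], [168.2, 145.8]]
0 [[172.7, 182.8], [173.0, 182.6], [172.5, 183.0]]
12 [[172.2, 178.8], [172.4, 178.7], [171.9, 178.9]]
72 [[169.3, 158.8], [169.6, 158.9], [169.0, 158.7]]
[[167.92726491 149.10220275]
 [168.92696869 156.13552866]]
```

```bash
python3 - <<'E'
from tilt import *
c=np.array([.3725,.3205,0])
for nm,sg in(('A',1),('B',-1)):
    ex=sg*np.array([-.354,-.935,0]); ey=np.array([-ex[1],ex[0],0]); o=c+.005*ex
    W=lambda x,y,z:o+ex*x/1e3+ey*y/1e3+[0,0,z/1e3]
    print(nm)
    def ax(s,n,y=0): r=.7071; return W(35-s*r+n*r,y,42+s*r+n*r)
    for lab,P in [('base-70',W(-70,0,8)),('base60',W(60,0,8))]+[(f's{s} n{n}',ax(s,n)) for s in(0,6,18,66,78) for n in(-26,-13,10)]+[('rail foot under s66 ',W(-14,0,8)),('under s78',W(-30,0,8))]:
        print(lab,np.round(proj('scene0',P)[0]+[2.2,-1.8],1),np.round(proj('top0',P)[0],1))
E
```

```text
A
base-70 [172.1 166. ] [177.8 217.7]
base60 [174.8 196.4] [210.6 230. ]
s0 n-26 [173.2 182.4] [199.1 225.7]
s0 n-13 [173.  182.6] [201.1 226.4]
s0 n10 [172.6 182.9] [204.8 227.7]
s6 n-26 [172.9 180.5] [197.8 225.2]
s6 n-13 [172.7 180.6] [199.9 225.9]
s6 n10 [172.3 180.9] [203.6 227.2]
s18 n-26 [172.4 176.6] [195.4 224.2]
s18 n-13 [172.1 176.7] [197.4 225. ]
s18 n10 [171.7 176.9] [201.1 226.3]
s66 n-26 [170.1 160.9] [185.2 220.3]
s66 n-13 [169.9 160.9] [187.2 221. ]
s66 n10 [169.4 160.8] [190.9 222.3]
s78 n-26 [169.6 157. ] [182.6 219.3]
s78 n-13 [169.3 156.9] [184.6 220. ]
s78 n10 [168.8 156.7] [188.3 221.3]
rail foot under s66  [173.3 178.6] [191.9 223. ]
under s78 [172.9 175. ] [187.8 221.5]
B
base-70 [174.8 196.4] [210.6 230. ]
base60 [172.1 166. ] [177.8 217.7]
s0 n-26 [172.3 172.3] [188.1 221.5]
s0 n-13 [171.7 168.2] [185.3 220.5]
s0 n10 [170.7 160.8] [180.5 218.6]
s6 n-26 [172.2 172.3] [189.  221.9]
s6 n-13 [171.6 168.2] [186.2 220.8]
s6 n10 [170.6 160.8] [181.4 218.9]
s18 n-26 [172.  172.4] [190.8 222.5]
s18 n-13 [171.4 168.2] [188.1 221.5]
s18 n10 [170.3 160.8] [183.2 219.6]
s66 n-26 [171.1 172.7] [198.3 225.2]
s66 n-13 [170.5 168.3] [195.6 224.1]
s66 n10 [169.4 160.6] [190.7 222.2]
s78 n-26 [170.9 172.8] [200.3 225.9]
s78 n-13 [170.3 168.3] [197.5 224.8]
s78 n10 [169.1 160.5] [192.6 222.9]
rail foot under s66  [173.6 182.9] [196.4 224.7]
under s78 [174.  186.7] [200.4 226.2]
```

```bash
python3 -m pendant '[[[0,0,0.5],0],[[0,0,0.5],0],[[0,0,1],0],[[0,0,0],0]]' 0 20
python3 - <<'E'
from h import *
o=ctrl.get_obs(); print(o['force'],o['moment'],o['ee_pos'])
snap('scene','s6'); p=o['ee_pos']; q=proj('s6',p)[0]+[2.2,-1.8]; print(q)
im=cv2.imread('pics/s6.png'); u,v=np.round(q).astype(int)
print(u-12,v-16); print(im[v-16:v+34:2,u-12:u+14].min(2))
E
```

```text
time_s: 8.97
ee_pos: [0.3874, 0.3603, 0.1301]
eef_rot: [3.141, -0.002, 1.206]
force: [1.1, 0.1, 0.8]
grip_width: 0.0217
grip_force: 19.8
[1.06253398 0.14065725 0.81852842] [-0.06654657  0.11512809  0.01520764] [0.38738245 0.36027807 0.13005473]
[166.86330631 142.46032346]
155 126
[[112 111  93  72  39  33  39  36  36  42  49  82 109 117 116 103  77  83
  114 134 128 124 124 122 135 153]
 [121 120 104  73  48  43  46  48  44  45  50  75 103 115 120 108  79  55
   62  84 105 116 121 126 122 116]
 [123 121 110  83  54  39  45  44  39  43  43  65  90 110 120 111  92  58
   45  40  37  45  49  48  50  44]
 [134 124 113  98  68  49  46  48  44  41  45  51  81 108 116 119 103  72
   38  28  31  37  31  32  32  30]
 [151 130 120 106  84  50  42  42  39  42  43  44  71  97 113 119 106  77
   48  35  29  32  32  31  32  35]
 [148 130 119 113  92  63  48  57  66  74  76  79  81  91 112 117 115  92
   61  42  33  37  34  24  36  34]
 [155 140 127 117 104  88 114 156 174 184 187 184 160 135 118 117 118  97
   71  44  34  37  36  38  51  66]
 [154 140 130 121 112 109 148 201 222 226 225 219 204 17
[... 1206 characters left out ...]
84 156 126
   98  83  78  70  49  34  27  32]
 [ 33  38  33  37  32  29  36  44  78 125 166 176 170 154 139 132 120 107
   96  87  83  72  51  41  42  43]
 [ 36  35  35  29  36  31  35  40  59  76  90  92  91  92  91  88  89  90
   90  86  79  73  86 106 118 121]
 [ 35  27  36  36  37  39  61  89 109 114 106  93  84  82  83  81  83  83
   80  77  75  86 112 144 153 151]
 [ 34  31  35  34  34  47  80 115 140 142 132 101  84  75  76  77  78  75
   71  71  76  88 103 122 136 135]
 [ 33  30  32  39  36  47  76 110 132 131 115  94  83  88  89  94  94  98
   96  99  99  96 101 118 134 140]
 [ 31  30  30  35  35  43  69 107 134 140 144 148 155 167 180 191 192 189
  191 188 180 155 133 129 135 138]]
```

```bash
python3 -m pendant '[[[0,0,1],0.06],[[0,0,1.5],0.12],[[0,0,2],0.12],[[0,0,2],0.12],[[0,0,1.5],0.12],[[0,0,1],0.12],[[0,0,0],0.12],[[0,0,0],0.12],[[0,0,0],0.12],[[0,0,0],0.12],[[0,0,0],0.12],[[0,0,0],0.12],[[0,0,0],0.12],[[0,0,0],0.12],[[0,0,0],0.12],[[0,0,0],0.12],[[0,0,0],0.12],[[0,0,0],0.12],[[0,0,0],0.12],[[0,0,0],0.12]]' 0 20
python3 -m pendant '[[[-0.2,-0.6,0],0.12],[[-0.3,-0.9,0],0.12],[[-0.4,-1,0],0.12],[[-0.4,-1,0],0.12],[[-0.2,-1,0],0.12],[[0,0,0],0.12],[[0,0,0],0.08],[[0,0,0],0],[[0,0,0],0]]' 0 20
python3 - <<'E'
from h import *
snap('scene','s7');snap('top','t7');o=ctrl.get_obs();p=o['ee_pos'];print(p,o['eef_rot'],o['force'],o['moment'])
q=proj('s7',p)[0]+[2.2,-1.8];print(q, proj('t7',p))
im=cv2.imread('pics/s7.png'); u,v=np.round(q).astype(int)
print(u-16,v-24); print(im[v-24:v+26:2,u-16:u+18].min(2))
E
```

```text
time_s: 10.68
ee_pos: [0.3865, 0.3602, 0.2175]
eef_rot: [-3.141, -0.001, -2.731]
force: [0.2, 0.3, -1.3]
grip_width: 0.0224
grip_force: 19.8
time_s: 11.43
ee_pos: [0.3716, 0.3153, 0.2177]
eef_rot: [3.141, -0.0, -1.939]
force: [0.4, -0.9, -1.4]
grip_width: 0.0218
grip_force: 19.8
[0.37159469 0.31548872 0.21777096] [ 3.14137357e+00 -3.21689430e-04 -1.93912142e+00] [-0.15632706  0.18708355 -1.25115079] [0.09374835 0.08864158 0.10383844]
[163.47825323 130.1471879 ] [[186.97096612 220.02340532]]
147 106
[[ 31  37  43  44  56  70  62  57  56  51  54  46  52  48  49  38  35  41
   40  42  32  34  41  42  47  41  41  40  40  41  41  42  40  41]
 [ 34  35  42  46  70  82  64  49  39  34  36  39  39  44  38  56  76  83
   87  77  63  44  36  41  36  30  29  28  32  35  30  31  33  29]
 [ 44  64  83  93  97 101  82  58  39  36  36  29  30  38  46  70 104 116
  117 110  89  56  39  33  36  38  29  33  29  34  37  35  39  31]
 [ 39  75 105 117 118 114  93  61  37  31  32  31  34  33  40  61  91 113
  122 119 107  75  42  35  32  42  59  75  94 109 116 119 116 106]
 [ 40  60  89 109 121 115 100  7
[... 2229 characters left out ...]
 124 147 155 161 165 164 163 161 163 157 151 143 131 110  79  48  36
   25  26  30  35  38  43  60  72  73  77  75  67  60  58  56  60]
 [131 139 157 168 168 170 171 169 170 168 168 165 158 153 137 109  72  43
   32  34  36  49  61  68  66  66  65  63  59  61  60  59  57  56]
 [132 135 148 164 170 171 170 170 169 168 166 166 162 159 149 125  89  48
   28  39  47  65  84  81  70  63  61  62  60  59  59  57  54  56]
 [138 134 144 160 170 172 171 171 170 170 165 166 165 157 142 113  73  44
   29  39  46  72  87  89  81  70  68  62  61  60  59  60  59  60]
 [150 143 144 156 167 171 170 171 171 168 167 163 155 138 113  81  50  36
   35  35  44  71  91  97 101 102 105  95  83  74  68  64  59  59]]
```

```bash
python3 -m pendant '[[[0,0,1],-0.12],[[0,0,1.5],-0.12],[[0,0,1.5],-0.12],[[0,0,1.5],-0.12],[[0,0,1.5],-0.12],[[0,0,1.5],-0.12],[[0,0,1.5],-0.12],[[0,0,1.5],-0.12],[[0,0,1.5],-0.12],[[0,0,1],-0.12],[[0,0,0],-0.12],[[0,0,0],-0.12],[[0,0,0],-0.12],[[0,0,0],0],[[0,0,0],0]]' 0 20
python3 - <<'E'
from h import *
snap('scene','s8');o=ctrl.get_obs();p=o['ee_pos'];print(p,o['eef_rot'],o['force'])
q=proj('s8',p)[0]+[2.2,-1.8];print(q)
im=cv2.imread('pics/s8.png'); u,v=np.round(q).astype(int)
a=im[v-40:v+40,u-40:u+50].min(2); print(u-40,v-40)
for r in a[::2]: print(''.join(' .:-=+*#%@'[min(9,int(x)//24)] for x in r))
E
```

```text
time_s: 12.78
ee_pos: [0.3716, 0.3156, 0.3578]
eef_rot: [-3.141, -0.0, 2.789]
force: [0.0, -0.5, -0.9]
grip_width: 0.0222
grip_force: 19.8
[0.37164231 0.31557394 0.35780615] [-3.14133655e+00 -1.54831195e-04  2.79030084e+00] [ 0.93896467 -0.11043395 -1.46031855]
[154.96464838  87.09630231]
115 47
:::.::::...::.:.:::--::-:::::::::::::::::::::...::.:.:::.::..::::.:.:::::::::::::::::::::.
:::::.:::.:...:::::::::::::::::::::::::::::::..:....:...:..:.:.::::::::::::::.::::::::::::
::::::::::::...::::::::::::::::::::::::::::::::.:.:....:..:..:::::::::::::::::::::::::::::
:::::::::.::::::::::::::::::::::::::::::::::::..:.........::..::::::::::::::::::::::::::::
::::.::::::.:::::::::::::::::::::::::::::::::.............:...::::::::::::::::::::::::::::
::::.:::::::::::::::::::::::.:.:........................:..:.:..::::::::::::::::::::::::::
:::::::::::::.....................::::::::::----:........:....::.:.:::::::::::::::::::::::
::.::::::::::::::::::::::::------==============-:.:......:....::.:::::::::::::::::::::::::
::::::::::::::--==============+=+++=++=+=======-::..........:.:.:::::::::::
[... 2136 characters left out ...]
..................................:::::.................. .....
.......................................... ..............:=+*#####*+-:....................
...................................... ................:=*%@@@@@@@@@#=:...................
......................................................:-*@@@@@@@@@@@%+:................ ..
............................:::::::::.................:-*%@@@@@@@@@%*=:...................
..........................:::::::::::..................:=*#%%%%%##*+=-:...................
...........................:::::::::....................:-+**++====++=-........ ..........
.............................::::.....:---:.............:-+++====++*+=:...................
```

```bash
python3 - <<'E'
from h import *
from scipy.optimize import least_squares
p=np.array([.37164,.31557,.3578]); yaw=2.7903; h=np.array([-np.cos(yaw),-np.sin(yaw),0])
def pts(q):
    t,s,n=q; a=h*np.cos(t)+[0,0,-np.sin(t)]; up=h*np.sin(t)+[0,0,np.cos(t)]
    return np.array([p-up*n+a*s, p-up*n-a*(.115-s)])
f=lambda q:(proj('s8',pts(q))+[2.2,-1.8]-[[177.8,97.2],[131.5,82.3]]).ravel()
r=least_squares(f,[.5,.06,.007],x_scale=[.1,.01,.01]); print(np.degrees(r.x[0]),r.x[1:],r.fun)
print(proj('s8',pts([r.x[0],r.x[1],r.x[2]]))+[2.2,-1.8])
for t in (10,20,30,45): print(t,np.round(proj('s8',pts([np.radians(t),.06,.007]))+[2.2,-1.8],1).tolist())
E
```

```text
29.22375112256065 [0.06067195 0.00745799] [-1.0989405  -0.53596338  1.02391555  0.40774766]
[[176.7010595   96.66403662]
 [132.52391555  82.70774766]]
10 [[179.1, 90.2], [132.2, 88.9]]
20 [[178.1, 93.5], [131.9, 85.5]]
30 [[176.4, 96.7], [132.4, 82.2]]
45 [[172.7, 100.8], [134.4, 77.5]]
```

```bash
python3 -m pendant '[[[0,0,-0.5],0.12],[[0,0.2,-1],0.12],[[0,0.2,-1.7],0.12],[[0.05,0,-1.7],0.12],[[0,0,-1.7],0.12],[[0,0,-1.7],0.12],[[0,0,-1.7],0.12],[[0,0,-1.7],0.12],[[0,0,-1.7],0.12],[[0,0,-1.7],0.12],[[0,0,-1.7],0.12],[[0,0,-1.7],0.12],[[0,0,-1.7],0.118],[[0,0,-1.5],0],[[0,0,-1],0],[[0,0,-1],0],[[0,0,-0.5],0],[[0,0,-0.5],0],[[0,0,0],0],[[0,0,0],0]]' 0 20
python3 - <<'E'
from h import *
o=ctrl.get_obs();print(o['ee_pos'],o['eef_rot'],o['force'],o['moment'])
E
```

```text
time_s: 14.5
ee_pos: [0.3723, 0.3197, 0.1113]
eef_rot: [-3.141, 0.0, -1.938]
force: [0.3, 0.8, -0.8]
grip_width: 0.0221
grip_force: 19.8
[0.37232999 0.31967912 0.11126229] [-3.14137636e+00  3.36659982e-04 -1.93831003e+00] [ 0.34165014  0.75794746 -0.81988706] [ 0.07443426  0.06669609 -0.03454   ]
```

```bash
python3 -m pendant '[[[0,0,-0.3],0],[[0,0,-0.3],0],[[0,0,-0.3],0],[[0,0,0],0],[[0,0,0],0]]' 0 20
python3 - <<'E'
from h import *
snap('scene','s9');o=ctrl.get_obs();p=o['ee_pos'];print(p,o['force'],o['moment'])
q=proj('s9',p)[0]+[2.2,-1.8];print(q)
im=cv2.imread('pics/s9.png'); u,v=np.round(q).astype(int)
a=im[v-30:v+50,u-40:u+50].min(2); print(u-40,v-30)
for r in a[::2]: print(''.join(' .:-=+*#%@'[min(9,int(x)//26)] for x in r))
E
```

```text
time_s: 14.92
ee_pos: [0.3721, 0.3195, 0.1018]
eef_rot: [3.141, -0.0, -1.938]
force: [0.3, -0.1, -1.6]
grip_width: 0.0221
grip_force: 19.8
[0.37217763 0.31957622 0.10197389] [-0.3843315  -1.11568685 -0.85227667] [0.07445117 0.10864846 0.03545705]
[169.12032752 159.40429744]
129 129
:::::::::::--------::::::--=----------:::::::::...................:::::...................
:::::::::::::::..:::......:::::.:........:....:::.........::-------:::::::::.::::::::---==
::::::::...::::-----::......::::::::::::::::::::...:::::----====+++*++=--::-=***#######%%%
.:::::...:-=++******+-:::::::---::::::::::::::-=-----==-----===+*######***++*%%%%%%%%%%%%%
:::::::..:-++*******=-::::::--==----=--:.....::--:::::::::::-=+*##%#%%%%#####%%%%%%%%#**+*
-====-----==+++==+==-::.....:-----:::::..........::::::::::-==++#%%%%%%%%##%%%%%%%%%%%####
:--===---------======-......::---:.....::::::..:::-::::::::::--=*#%%%%%%%%%%%%%%%%%%%%%%%%
..:-==-::.:::--===+++=-::--------:.....:-===-:::-::::::::::::::::-=+*##%%%%%%%%%%%%%%%%%%%
...:-=--:..:-=-----=+++++++====-::.....:-===--:::::::::::::::::::::-==++**#*#%%%%%%%%%%%%
[... 2122 characters left out ...]
......:-=+++++++++++++++***+=-.......... ......................
.................................:-+***+++++++++++++++==-.................................
.................................:-=+++===========----:::.................................
.. ...............................:-----:::::::...........................................
..........................................................................................
................ .........................................................................
..................................................................... ........... ........
.............................. ... ...................... ................................
```

```bash
python3 -m pendant '[[[0,0,-0.3],0],[[0,0,-0.2],0],[[0,0,0],0]]' 0 20
python3 -m pendant '[[[0,0,0],0],[[0,0,0],0],[[0,0,0],0],[[0,0,0],0],[[0,0,0],0],[[0,0,0],0]]' 0.6 20
python3 - <<'E'
from h import *
o=ctrl.get_obs();p=o['ee_pos'];print(p,o['force'],o['moment'])
E
```

```text
time_s: 15.22
ee_pos: [0.3729, 0.3199, 0.0973]
eef_rot: [-3.14, 0.002, -1.938]
force: [4.0, 0.8, 2.9]
grip_width: 0.0222
grip_force: 20.2
time_s: 15.72
ee_pos: [0.3721, 0.3195, 0.0969]
eef_rot: [3.141, -0.0, -1.938]
force: [0.5, 0.3, 0.3]
grip_width: 0.0559
grip_force: 0.0
[0.37206595 0.3194993  0.09686632] [0.4720236  0.27276332 0.29153625] [ 0.14819127  0.07361074 -0.03102557]
```

```bash
python3 -m pendant '[[[0,0,1],0],[[0,0,3],0],[[0,0,4],0],[[0,0,4],0],[[0,0,2],0],[[0,0,0],0]]' 0.6 20
cat > asc.py <<'E'
from h import *
def asc(fn,x0,y0,w,h,sy=2,d=26):
    a=cv2.imread(f'pics/{fn}.png')[y0:y0+h,x0:x0+w].min(2); print(fn,x0,y0)
    for i,r in enumerate(a[::sy]): print('%3d '%(y0+i*sy)+''.join(' .:-=+*#%@'[min(9,int(x)//d)] for x in r))
E
python3 - <<'E'
from asc import *
snap('scene','s10');snap('top','t10')
asc('s10',150,135,50,70); asc('t10',165,200,60,45,1)
st=np.array([.3867,.3579,.042]); ex=np.array([.354,.935,0]); up=(np.array([0,0,1])-ex)*.7071
P=[st+up*s for s in(0,.08,.103,.115)]
print(proj('s10',P)+[2.2,-1.8],proj('t10',P))
E
```

```text
time_s: 16.22
ee_pos: [0.3733, 0.3204, 0.2425]
eef_rot: [-3.137, 0.007, -1.938]
force: [-0.3, 0.1, 0.3]
grip_width: 0.0564
grip_force: 0.0
s10 150 135
135 #*******+=-:.....................::::::::-+*######
137 *********+=:... ....... .......::::::::=+*###%%###
139 ********++=-:...............::::::::::-+*#%%%%%%%%
141 *****+++===-:.............:::::::::::::-==+*#%%%%%
143 ++++++=====-:............:::::::::::::::::::-=+**#
145 ++++++++++=-:.........::::::::::::::::::::::::--==
147 *********++=-:.......::::::::::::::::::::::::-=+++
149 ***********+=-....::-::::::::::::::::::::::::-=+++
151 ***********+=-....:--:::::::::::::::::::::::::----
153 **********++-:....:-=---:::::::::::::::::::::::---
155 ********++=-:......::---=----::::::::::::::::::---
157 ***++++=--:............::---===--:::::::::::::----
159 ----:::....................:::----==---:::::::----
161 :...............::--:...:::.....::----=-----------
163 =:............:-=+**+=:.::::.........::--===------
165 +:............:-+****=-::::::-::.........:::::-===
167 +:..........::::-=++=-:.::-=+++=-:............:-=+
169 =:........
[... 3446 characters left out ...]
.....:.*%*=
238 ....-------::::::::-------:::::::::-:::::::::........:..#@@@
239 ....:-----::::::::--------:::::.:::::::::::::::......:.---@@
240 :....:--------:--------::::::::::::::-:::::::::...:.:..-==-+
241 -:....---:-:-:---------::-::::--::::-::::::::::::...:.-====-
242 =-....---------------:::::::------:::--:::::::::::...:=====-
243 --:.:--------------:::-::::-----:-:--:----:::::::::..:=====-
244 ---:---------------::---::------------:---:::::::::::.:=====
[[171.13673624 164.01309449]
 [169.59624807 163.93065742]
 [169.11599392 163.90496425]
 [168.85817231 163.89117239]] [[182.59334325 219.39704273]
 [195.07118942 223.86425941]
 [198.83560378 225.2119715 ]
 [200.83277207 225.92698655]]
```

```bash
python3 -m pendant '[[[-2,2,0],0],[[-2.8,2.8,0],0],[[-2.8,2.8,0],0],[[-2.8,2.8,0],0],[[-1,1,0],0]]' 0.6 20
python3 - <<'E'
from asc import *
snap('top','t11'); asc('t11',165,200,60,45,1)
asc('top0',165,200,60,45,1)
E
```

```text
time_s: 16.73
ee_pos: [0.2548, 0.4354, 0.2355]
eef_rot: [3.14, -0.002, -1.936]
force: [0.4, -0.3, -0.6]
grip_width: 0.0562
grip_force: 0.0
t11 165 200
200 :::::::::::::::::++:..... ...-+++*++++=:.... ...............
201 ::::::::::::::::-:.   ..  . ...:+*****-:.... ...............
202 ::::::::::::::-:..................=**+-:. ..................
203 ::::::::::::-:. ... .........::.  .:-::........... .........
204 ::::::::::--. .. .. . ............ ..:............... ......
205 ::::::-==: .. ... ... ... .. ...............................
206 ::::::+#=..............   ..... ...... ... .... ............
207 :::::-:.  ..... ... ...... ... ... ......... ...............
208 :::-:.  ....... . .  .........  . ........ . ........ ......
209 :::. .......... -:.. ....... ..... .........................
210 -.. ............+=--.  ..  . .. ..... .... .................
211  ..............:****=-:.  . ........ ................ ......
212  ............. =#%%***+--:   . ............. .. ............
213 . ..... .. ....+*##*+****+-:. . ....... ......... ..........
214 ............. =*=-:++******+--:.  .
[... 4213 characters left out ...]
.... .... ........  -*****+++*#***- ........ .:.-+
235 @@@@@#-  ...................    .=****+#%%*=.   ...... ...-=
236 @@@@@@#:  ......................   -+++*%#*- ....   . ..:==-
237 =%@@@@@+. .........................   -++++- .. . ....:.+%*=
238  .=@@@@#: ............................  :=-..... .....:.#@@%
239   .*@@@@+........................ ..... .  ..........:.---%@
240 .. -@@@@#........................... . .......... ..:..-=--=
241 .   *@@@#............. .......... .......... .... ....-===--
242  .. #@@@#:.............. ..........................:..-====-
243 .. .%@@@#................... ............. .. .......-====--
244 .  =%@@@*....................... ... .. ..........:.:=====-=
```

```bash
python3 -m pendant '[[[2.1,-2.9,-0.5],0],[[2.1,-2.9,-1],0],[[2.1,-2.9,-1],0],[[2.1,-2.9,-1],0],[[2.1,-2.9,-1],0],[[0,0,0],0],[[0,0,0],0]]' 0.6 20
```

```text
time_s: 17.37
ee_pos: [0.3636, 0.2868, 0.1907]
eef_rot: [3.14, -0.002, -1.942]
force: [-0.4, 0.9, 0.7]
grip_width: 0.0564
grip_force: 0.0
```

```bash
python3 -m pendant '[[[-0.27,0.3,-1.5],0],[[0,0,-2.5],0],[[0,0,-2.5],0],[[0,0,-2],0],[[0,0,-1],0],[[0,0,0],0]]' 0.6 20
python3 -m pendant '[[[0,0,0],0],[[0,0,0],0],[[0,0,0],0],[[0,0,0],0],[[0,0,0],0],[[0,0,0],0]]' 0 15
```

```text
time_s: 17.87
ee_pos: [0.3592, 0.2915, 0.0951]
eef_rot: [3.139, -0.003, -1.937]
force: [-0.4, -0.9, 0.8]
grip_width: 0.0564
grip_force: 0.0
time_s: 18.37
ee_pos: [0.3625, 0.2919, 0.0987]
eef_rot: [-3.137, 0.003, -1.939]
force: [6.8, -4.0, 6.9]
grip_width: 0.0282
grip_force: 15.0
```

```bash
python3 -m pendant '[[[0,0,0.5],0],[[0,0,1],0],[[0,0,1.5],0],[[0,0,2],0],[[0,0,2],-0.12],[[0,0,2],-0.12],[[0,0,2],-0.12],[[0,0,2],-0.12],[[0,0,2],-0.12],[[0,0,2],-0.12],[[0,0,2],-0.12],[[0,0,2],-0.12],[[0,0,2],-0.12],[[0,0,2],-0.12],[[0,0,1],-0.12],[[0,0,0],-0.12],[[0,0,0],-0.12]]' 0 30
python3 -m pendant '[[[0,0,0],0],[[0,0,0],0],[[0,0,1.2],0],[[0,0,-1.2],0],[[0,0,1.2],0],[[0,0,-1.2],0],[[0,0,0],0],[[0,0,0],0]]' 0 4
python3 - <<'E'
from asc import *
snap('scene','s12');o=ctrl.get_obs();p=o['ee_pos'];print(p,o['eef_rot'],o['force'])
q=proj('s12',p)[0]+[2.2,-1.8];print(q); u,v=np.round(q).astype(int)
asc('s12',u-40,v-30,90,76)
E
```

```text
time_s: 19.78
ee_pos: [0.3601, 0.2915, 0.3584]
eef_rot: [3.14, 0.001, 2.779]
force: [-0.7, -0.7, -1.7]
grip_width: 0.028
grip_force: 29.9
time_s: 20.45
ee_pos: [0.3602, 0.2914, 0.3568]
eef_rot: [-3.141, -0.001, 2.788]
force: [0.2, 0.2, -0.4]
grip_width: 0.0279
grip_force: 4.0
[0.360303   0.29147861 0.35712922] [-3.14121866e+00 -2.79404005e-04  2.78701069e+00] [-0.04725855 -0.19174379 -1.62454215]
[154.50719629  93.70952599]
s12 115 64
 64 ..:::::::.:..::::::::::::.:.:......:...............................::....::::.:.:::::::::.
 66 .:::::..::.:...........................:.:::::::..................::.:::...::.::::.:::::::
 68 :::::::.:::.::.......::::::::::--------=======-::.................:.:.:..::..:::.:::::::::
 70 ...:::::.:::::--------=========================-:.................:.:::::.:.::::...:::.:::
 72 ::.....:.:.:::-==========================----==-:...................:::::....:.:.::::::..:
 74 ......:..::.:::-===--====================---===--:...............:::::::.:..::.:::..::::::
 76 :....:....:.:::-==----==========================-:................:::.:::..::..::..::..
[... 2248 characters left out ...]
.:-=++==--==++=:... ...............
126 .........................::..........:-=--:..............:=+====++++=-:.......:...........
128 .......................:-=--:......::-=====-:.............:--======-:......:::::::::......
130 ....... ..... ........:-=++===--===+++++++=-:..................:.........:::::::::::::::..
132 ......................-==+++++************+=-:.........................::-:::::-===--:::::
134 ....... ..............:-=++****##*###******+=:........................:::::::-+**##**+==-=
136 ........ .. ...........:=+******##**********+-:... ................::::::::-+*##########**
138 ................. .....:-++****************++=-:................:::::::::-+*##%%%%%%%%####
```

```bash
python3 -m pendant '[[[0,0,-1],0],[[0,0,-2],0],[[0,0,-3],0],[[0,0,-3],0],[[0,0,-3],0],[[0,0,-1.5],0],[[0,0,-0.5],0],[[0,0,0],0]]' 0 30
python3 -m pendant '[[[0,0,0],0],[[0,0,0],0],[[2.7,-1,2.5],0],[[2.2,-0.8,2],0],[[1.7,-0.65,1.5],0],[[1.2,-0.45,1],0],[[0.8,-0.3,0.6],0],[[0.4,-0.15,0.3],0],[[0,0,0],0],[[0,0,0],0]]' 0 3
cat > fit.py <<'E'
from asc import *
from scipy.optimize import least_squares
def look(fn):
    snap('scene',fn);o=ctrl.get_obs();p=o['ee_pos'];print(p,o['eef_rot'],o['force'],o['grip_width'])
    q=proj(fn,p)[0]+[2.2,-1.8];print(q); u,v=np.round(q).astype(int); asc(fn,u-30,v-24,80,72)
    yaw=o['eef_rot'][2]; h=np.array([-np.cos(yaw),-np.sin(yaw),0]); g=p+[0,0,.019]
    for t in (45,60,75,90,105):
        r=np.radians(t); a=h*np.cos(r)+[0,0,-np.sin(r)]
        print(t,np.round(proj(fn,[g+a*.023,g+a*.103])+[2.2,-1.8],1).tolist())
E
python3 -c "
from fit import *
look('s13')"
```

```text
time_s: 21.17
ee_pos: [0.3601, 0.2913, 0.216]
eef_rot: [-3.14, -0.001, 2.785]
force: [-0.0, 0.4, -0.4]
grip_width: 0.0277
grip_force: 30.0
time_s: 22.0
ee_pos: [0.4503, 0.2581, 0.296]
eef_rot: [3.141, 0.0, 2.785]
force: [0.8, 0.1, -1.4]
grip_width: 0.0281
grip_force: 3.0
[0.4500105  0.25823737 0.29580143] [-3.14151629e+00 -2.12126039e-04  2.78511750e+00] [-0.00840368 -0.06311076 -0.88681055] 0.028101548812504387
[195.92461961 109.07240573]
s13 166 85
 85 :..............::.....................:.::::....:......::::::::..::::..........:
 87 ........:.............::::::::---------===-::...:.........::::.:::..:..........:
 89 :::.........:--------=====================-::......:......:....:::.............:
 91 ::..........:-=======================---==-::...............::::::.::...........
 93 ...........:-===---===================-====-:...............:......:::..........
 95 ............:-==--====================--==--:..............:..:.....:..........:
 97 :...........:-==================-----:::::::............:....::.....:...........
 99 ::...........:----:::::-========::.:::........
[... 1895 characters left out ...]
*##*+++*#
145 ......::::::::::::::::::::::::-===+****##%%%%%%%%%%%%%%%%%%%%%%%*******##**++**+
147 .....::-:::::::::::::::::::::-=++++++++=+#%%%%%%%#*****##%%%%%%#*++*###*****#**+
149 ..:-:::::::::::::::::::::::::-==++++++==+#%%%%%%*+===+++*#%%%%%%#***+++*####***#
151 ..:--:::::::::::::::::::::::::----------=*%%%%%%#**++++*#%%%%%%%%#*++++**++*###*
153 .::-----:::::::::::::::::::::::---------=*%%%%%%%%%%%%%%%%%%%%%%%#***##*+++*****
155 ..:::---=----::::::::::::::::::---------=*%%%%%%%%%%%%%%%%%%%%###*++****###*+==+
45 [[202.1, 107.5], [224.8, 121.9]]
60 [[200.4, 108.8], [217.3, 127.5]]
75 [[198.3, 109.8], [208.5, 131.6]]
90 [[196.1, 110.3], [198.9, 133.8]]
105 [[193.7, 110.3], [188.9, 134.0]]
```

```bash
python3 -m pendant '[[[0,0,0],0],[[0.8,0.7,-0.5],0],[[1.5,1.4,-1.5],0],[[1.7,1.5,-2],0],[[1.7,1.5,-2],0],[[0.9,0.8,-2],0],[[0.5,0.4,-1.4],0],[[0,0,-0.6],0],[[0,0,0],0],[[0,0,0],0]]' 0 15
python3 -c "
from fit import *
look('s14')"
```

```text
time_s: 22.88
ee_pos: [0.5212, 0.3209, 0.1969]
eef_rot: [3.141, 0.001, 2.785]
force: [0.4, -0.2, -0.3]
grip_width: 0.0279
grip_force: 15.0
[0.52141835 0.32091146 0.19750123] [3.14024381e+00 1.23168961e-03 2.78474147e+00] [-0.08662439  0.11589289 -0.79441036] 0.028108695508557047
[211.70815285 116.70063193]
s14 182 93
 93 ..:::::::::::.::::::::::::::::::::::::::::.......::::...........:::...:.....:...
 95 .:::::::::.:....:::::::::::::::::::::::........::::::..............:......:...:.
 97 ...::::::::::....:.:...:::...............::::.:.................:...:........::.
 99 .:.:::::::::::..:......:.:::::::------------::::::.::............:........::....
101 ...::.:.:.::::::-------====================---:-::.:.::..........:.::.....:..:::
103 ..::.:::::::::::-=====================--===---=--::.:............:.:.:::::....:.
105 ........::..:..:-==--===========================-::..............::.:.:.:::::...
107 ...............:-=================----------=====-:..............:..::::::::::.:
109 ................:-------========-:........-======-.......... ....:::....::...:..
111 ... ..... ..
[... 1759 characters left out ...]
:.:::::::
153 :::::::::::::::---------+*%%%%%%%%%%%%%%%%%%%%%%%#***##*+++******#*+-:::.::.::.:
155 :::::::::::::::---------=*%%%%%%%%%%%%%%%%%%%%###**+****###*+==+*##+-:::..:::.::
157 -:::::::::::::----------=+*#####*******+++++++++++++++*******##**=--::.:.:.:..::
159 --=---::::::::-----------=+++++++++++==++++++++++=++******+**#**+===-:::::::.::.
161 .:---=-------------------===++++++++++++++++=+++===+***##**********+=-:.:::.::::
163 .....::--===-------------===++++++++++++++=++++====++*********++++++=-::::::::::
45 [[217.2, 115.3], [237.0, 127.9]]
60 [[215.7, 116.5], [230.2, 132.9]]
75 [[213.8, 117.3], [222.2, 136.5]]
90 [[211.8, 117.8], [213.6, 138.5]]
105 [[209.7, 117.8], [204.7, 138.7]]
```

```bash
python3 -m pendant '[[[0,0,-0.7],0],[[0,0,-0.4],0],[[0,0,-0.2],0],[[0,0,-0.2],0],[[0,0,-0.1],0],[[0,0,0],0]]' 0 8
```

```text
time_s: 23.43
ee_pos: [0.5221, 0.3211, 0.1818]
eef_rot: [3.139, 0.002, 2.785]
force: [-1.0, -1.1, 11.0]
grip_width: 0.0281
grip_force: 8.0
```

```bash
python3 -m pendant '[[[0.19,-0.07,0],0],[[0.19,-0.07,0],0],[[0.19,-0.07,0],0],[[0.19,-0.07,0],0],[[0,0,0],0],[[0,0,-0.1],0],[[0,0,0],0]]' 0 6
python3 -c "
from fit import *
look('s15')"
```

```text
time_s: 24.02
ee_pos: [0.5297, 0.3182, 0.1805]
eef_rot: [3.14, 0.002, 2.785]
force: [-0.4, -1.2, 8.8]
grip_width: 0.0281
grip_force: 6.0
[0.52964539 0.31820174 0.18046792] [3.13985067e+00 2.11613053e-03 2.78458887e+00] [-0.75184772 -1.35195554  8.41072203] 0.027956706668858664
[215.02521398 120.85966229]
s15 185 97
 97 :::::.::.::.::...:::::::::::::::::::::::::..::..::...............:.....::.:..:.:
 99 :.:::::.::.:..:.::::::::::::::::::::::::::::::::.............:.:..:....:..:....:
101 ....:::..:::.:....::::::::::.:...::::.....::::::.:................:.:.:::..:::..
103 ..:.::.:..::::::........:.......::::::::---==-::::........:.....:::.:.::::.::.:.
105 ...::..::...::.::::::::---------=============-::...................:::.::::....:
107 ................:-=====================--====--:................::.:::::....:..:
109 ................:-===--=======================-.................:.::.:.::.:..:::
111 ................:-===-=================-======-:................:::::...::....::
113 .................:-=-----========-::::::-=====-:..............::::..::...::::::.
115 :.............
[... 1757 characters left out ...]
::..:::..
157 :::::::::::----------=+*######*****+*++++++++++++++********#*+=--::...:.:.::::..
159 =--::::::::-----------=+++++++++++++++++==+++++++******+***#*+===-::::.:......::
161 ---=-------------------=+++++++++++++++==++++===+***##**********+=-:.:::::::::::
163 ..::--===--------=----===+++++++++++++++++++====++*********++++++=-::.::::::....
165 .......::::-===+==++=====+=+++++++++++++++++++===================-::.:::::.::.::
167 ...........:-=+++++++====+++==+++++++++++++++==----------------::::.::.....::..:
45 [[220.5, 119.5], [239.9, 131.8]]
60 [[218.9, 120.6], [233.1, 136.7]]
75 [[217.1, 121.5], [225.2, 140.2]]
90 [[215.1, 121.9], [216.7, 142.2]]
105 [[213.1, 122.0], [208.0, 142.4]]
```

```bash
cat > edge.py <<'E'
from asc import *
def edges(fn,v0,v1,uc,th=160,w=14):
    g=cv2.imread(f'pics/{fn}.png').min(2).astype(float); R=[]
    for v in range(v0,v1):
        r=g[v]; l=next((u for u in range(uc,uc-w,-1) if r[u]>th),None); q=next((u for u in range(uc,uc+w) if r[u]>th),None)
        L=l+(r[l]-th)/(r[l]-r[l+1]) if l else np.nan; Q=q-(r[q]-th)/(r[q]-r[q-1]) if q else np.nan
        R.append((v,round(L,2),round(Q,2),round((L+Q)/2,2)))
    return np.array(R)
E
python3 - <<'E'
from edge import *
e=edges('s15',133,148,217); print(e); 
for c in(1,2,3): print(np.polyfit(e[2:-3,0],e[2:-3,c],1))
p=np.array([.52964,.3182,.18047]); h=np.array([.937,-.349,0]);g=p+[0,0,.019]
for t in(80,85,90,95):
    r=np.radians(t);a=h*np.cos(r)+[0,0,-np.sin(r)]; q=proj('s15',[g+a*.05,g+a*.103]); print(t,(q[1]-q[0])[0]/(q[1]-q[0])[1], q[1]+[2.2,-1.8])
E
```

```text
[[133.   211.5  220.21 215.85]
 [134.   212.47 220.08 216.27]
 [135.   212.81 220.15 216.48]
 [136.   212.95 220.31 216.63]
 [137.   213.2  220.47 216.83]
 [138.   213.38 220.66 217.02]
 [139.   213.56 220.88 217.22]
 [140.   213.76 221.14 217.45]
 [141.   213.95 221.26 217.6 ]
 [142.   214.17 221.35 217.76]
 [143.   214.44 221.33 217.88]
 [144.   214.81 220.95 217.88]
 [145.   215.6  220.2  217.9 ]
 [146.   216.25 220.   218.12]
 [147.   215.96 220.2  218.08]]
[  0.21327273 183.95145455]
[1.26060606e-01 2.03264545e+02]
[1.69515152e-01 1.93627636e+02]
80 0.3088358636340814 [222.44521657 141.07355464]
85 0.1914123003220909 [219.59360755 141.72495613]
90 0.07886053230839823 [216.70420472 142.19096398]
95 -0.030742341896002383 [213.79506489 142.46830311]
```

```bash
python3 - <<'E'
from edge import *
g=cv2.imread('pics/s15.png').min(2).astype(float)
def cross(v,a,b,th):
    r=g[v,a:b]
    for i in range(len(r)-1):
        if (r[i]-th)*(r[i+1]-th)<=0 and r[i]!=r[i+1]: return a+i+(th-r[i])/(r[i+1]-r[i])
    return np.nan
for nm,a,b,vs in(('Lfinger left',206,214,range(115,126)),('Lfinger right',214,222,range(115,126)),('Rfinger left',220,228,range(115,129)),('Rfinger right',230,236,range(115,129))):
    x=np.array([cross(v,a,b,80) for v in vs]); ok=~np.isnan(x); print(nm,np.round(x,1),np.polyfit(np.array(vs)[ok],x[ok],1)[0])
E
```

```text
Lfinger left [209.4 209.7 209.8 209.9 210.3 210.3 210.5 210.6 210.7 210.8 210.9] 0.1490377296690748
Lfinger right [217.7 217.6 217.6 217.6 217.7 217.6 217.7 217.7 218.  218.1 218.4] 0.06374989153618409
Rfinger left [224.5 224.6 224.6 224.6 224.6 224.7 224.8 224.8 224.7 224.6 224.6 224.8
 225.1 225. ] 0.030702639382291726
Rfinger right [231.4 231.3 231.5 231.6 231.6 231.7 231.8 231.8 231.7 231.6 231.6 231.7
 232.  232.2] 0.0433682573423758
```

```bash
python3 - <<'E'
from edge import *
g=cv2.imread('pics/scene0.png').astype(float).min(2)
print(g[143:156,209:229].astype(int))
w=np.clip(225-g[143:156,210:228],0,60); w[w<25]=0
V,U=np.mgrid[143:156,210:228]; c=((w*U).sum()/w.sum(),(w*V).sum()/w.sum()); print('bore px',c)
# expected rim ellipse
b=at('scene0',c[0]-2.2,c[1]+1.8,.095); th=np.linspace(0,6.28,9); 
rim=proj('scene0',[b+[.01375*np.cos(t),.01375*np.sin(t),0] for t in th])+[2.2,-1.8]; print(b,rim.min(0),rim.max(0))
t=at('scene0',217.8-2.2,142.3+1.8,.095); print('tip',t,'delta',b-t)
g=cv2.imread('pics/s15.png').astype(float).min(2); print(g[136:150,209:226].astype(int))
E
```

```text
[[225 226 226 225 225 227 226 226 225 226 226 226 227 227 228 227 227 227
  226 217]
 [225 226 225 225 225 225 225 225 225 225 226 226 226 227 228 228 226 226
  225 222]
 [224 225 225 225 224 223 224 222 220 219 219 220 223 226 227 229 228 226
  226 222]
 [225 226 225 223 223 221 216 209 198 196 197 201 214 221 225 228 228 227
  225 223]
 [226 225 225 224 221 211 190 177 164 160 160 171 188 209 222 225 229 228
  226 223]
 [223 225 225 223 215 192 161 144 138 135 138 142 158 186 214 225 227 227
  224 225]
 [225 225 225 222 212 183 146 130 128 131 131 132 145 173 206 223 228 226
  226 225]
 [226 226 227 223 217 190 154 134 132 131 133 136 150 177 208 223 227 227
  227 224]
 [224 226 224 225 219 204 178 157 150 147 151 159 172 200 218 226 227 228
  228 228]
 [225 226 225 226 224 218 207 195 184 183 182 193 204 217 224 227 228 228
  229 228]
 [226 225 226 225 224 222 221 217 214 215 215 218 221 225 227 227 230 228
  227 226]
 [225 226 226 226 225 224 223 223 223 220 223 224 225 226 227 226 226 224
  224 222]
 [222 225 225 226 224 223 223 219 220 221 221 220 219 219 217 217 215 212
  210 
[... 549 characters left out ...]
225 216 189 151 128 127 128 128 127 133 154 197 221 226 227]
 [224 225 225 220 196 158 131 128 129 127 126 129 149 191 219 226 227]
 [225 225 225 220 203 165 136 127 128 130 129 125 146 186 219 227 227]
 [225 225 224 220 209 174 142 128 130 129 128 131 146 189 218 225 226]
 [225 226 223 224 214 186 154 137 131 128 129 139 161 197 221 227 227]
 [224 225 225 224 218 202 172 152 134 130 136 154 184 213 223 226 227]
 [225 225 224 224 220 208 190 166 142 132 139 160 195 217 225 226 228]
 [224 225 225 224 219 206 185 159 139 131 138 155 180 206 220 225 228]
 [225 224 222 222 216 192 161 140 132 128 132 139 155 184 213 224 227]
 [224 224 224 222 211 182 146 127 128 130 132 135 145 173 203 222 226]]
```

```bash
python3 - <<'E'
from h import *
b=at('scene0',218.1-2.2,149.18+1.8,.095)
for u,v in((217.95,142.6),(217.95,142.9),(217.65,142.9),(217.95,142.3)):
    print(u,v,np.round(1e3*(b-at('scene0',u-2.2,v+1.8,.095))[:2],1))
E
```

```text
217.95 142.6 [-13.6 -26.1]
217.95 142.9 [-12.9 -24.9]
217.65 142.9 [-12.1 -25.4]
217.95 142.3 [-14.2 -27.3]
```

```bash
python3 -m pendant '[[[0,0,0.4],0],[[-0.3,-0.6,0],0],[[-0.4,-0.8,0],0],[[-0.3,-0.6,0],0],[[-0.12,-0.18,0],0],[[0,0,-0.3],0],[[0,0,-0.15],0],[[0,0,0],0]]' 0 10
python3 -m pendant '[[[-0.046,-0.089,0],0],[[-0.046,-0.089,0],0],[[-0.046,-0.089,0],0],[[0,0,0],0]]' 0 10
```

```text
time_s: 24.73
ee_pos: [0.5178, 0.2965, 0.1779]
eef_rot: [-3.141, -0.0, 2.785]
force: [0.4, -0.3, -1.5]
grip_width: 0.0281
grip_force: 10.0
time_s: 25.07
ee_pos: [0.5166, 0.2941, 0.1786]
eef_rot: [3.14, 0.0, 2.785]
force: [2.0, 2.8, -2.0]
grip_width: 0.0281
grip_force: 10.0
```

```bash
python3 -m pendant '[[[0,0,-0.15],0],[[0,0,-0.15],0],[[0,0,0],0]]' 0 8
python3 -c "
from edge import *
snap('scene','s16'); asc('s16',200,118,40,40,1); o=ctrl.get_obs(); print(o['ee_pos'],o['force'],o['moment'])"
```

```text
time_s: 25.32
ee_pos: [0.5166, 0.2939, 0.1755]
eef_rot: [3.141, 0.0, 2.785]
force: [2.6, 2.9, 0.3]
grip_width: 0.0282
grip_force: 8.0
s16 200 118
118 .:-==--========================-:.......
119 .:-==========================+=-:.......
120 .:-================-------==++=-:.... ..
121 ..:-==--==========-::::::-=++++-:.......
122  .::------=======-:.....:-=+++==:.......
123 ...:::.:::-======-:.....:-=+++==:.......
124 .........:-======-:.....:-==++=-:.......
125 .........:-======-:.....:-=====-:.......
126 ..........:-=====-:.....:-=====-:.......
127 ..........:-=====-:......:======-:......
128 ..... ....:-=====-:.....:-===+==-:... ..
129 ..........:-======-:...::-=+++==-:......
130 .:::......:-=====--:.::--=++++==-::.....
131 :::::::::::-======---==+++****+=-:::--::
132 :::::-=====-======-=+*#######**+==-=++=-
133 --::-=****+==-=====+#%%%%%%%###*+=++**+=
134 +==-=+#%%%#+=======+#%%%%%%%%#**+++**#*+
135 ***++*%%%%#*======+*#%%%%%%%#*++********
136 ###**#%%%%%*+======+#%%%%%%%#+=+*##*****
137 %#####%%%%%#+======+#%%%%%%%#+=+********
138 %####%%%%%%#*+=====+*%%%%%%%#**+++++*##*
139 %###%
[... 256 characters left out ...]
*###
145 +****##%%%%%%*+=====+*#%%%%%%%*******##*
146 ++++++*#%%%%%#+======+#%%%%%%#*++*###***
147 +++++++#%%%%%#*+=====+#%%%%%%%*++*###***
148 +++++=+#%%%%%#*+=====+*%%%%%%%#++*****##
149 ++++==+#%%%%%#*+=====+*#%%%%%%#***+++*##
150 ======+#%%%%%%#++=+=++*#%%%%%%%#*+==+*##
151 ------+*%%%%%%#**++++*#%%%%%%%%#*+++***+
152 ------=*%%%%%%%##***##%%%%%%%%%#***##*+=
153 ------=*%%%%%%%%%%%%%%%%%%%%%%%#**###*++
154 ------=*%%%%%%%%%%%%%%%%%%%%%%#*****#**#
155 ------=*%%%%%%%%%%%%%%%%%%%%###******###
156 ------=*#%%%%%%##########******++++***##
157 ------=+*#####********++++++++++++++****
[0.51658085 0.29389837 0.17547584] [ 3.3527702   2.30982031 -0.63383954] [ 0.81833404 -0.53814272  0.02775775]
```

```bash
python3 -m pendant '[[[0.035,0.1,0],0],[[0.16,-0.06,-0.1],0],[[0.16,-0.06,-0.1],0],[[0.16,-0.06,-0.1],0],[[0.16,-0.06,-0.1],0],[[0,0,0],0]]' 0 6
python3 -c "
from edge import *
snap('scene','s17'); o=ctrl.get_obs(); print(o['ee_pos'],o['force'],o['moment']); e=edges('s17',133,150,215); print(e[::2]); print(np.polyfit(e[2:14,0],e[2:14,3],1))"
```

```text
time_s: 25.87
ee_pos: [0.5234, 0.2922, 0.1711]
eef_rot: [-3.141, -0.0, 2.785]
force: [0.8, 2.2, -1.2]
grip_width: 0.0283
grip_force: 6.0
[0.52324681 0.29230535 0.17112733] [-0.35991767  1.17354838 -2.22921389] [ 0.64077804 -0.06098188 -0.04196634]
[[133.   211.28 221.55 216.41]
 [135.   212.63 220.76 216.7 ]
 [137.   213.32 220.74 217.03]
 [139.   213.62 221.09 217.36]
 [141.   213.88 221.26 217.57]
 [143.   214.15 221.38 217.76]
 [145.   214.36 221.58 217.97]
 [147.   214.53 221.9  218.21]
 [149.   214.62 222.1  218.36]]
[1.23671329e-01 2.00081678e+02]
```

```bash
python3 -m pendant '[[[0.03,0.03,-0.3],0],[[0.03,0.03,-0.3],0],[[0,0,-0.3],0],[[0,0,-0.3],0],[[0,0,0],0]]' 0 8
python3 -c "
from edge import *
snap('scene','s18'); o=ctrl.get_obs(); print(o['ee_pos'],o['force'],o['moment']); e=edges('s18',133,150,215); print(e[::4]); print(np.polyfit(e[4:15,0],e[4:15,3],1))"
```

```text
time_s: 26.33
ee_pos: [0.5235, 0.2928, 0.1585]
eef_rot: [-3.14, -0.001, 2.785]
force: [-0.3, 0.1, -2.1]
grip_width: 0.0279
grip_force: 8.0
[0.52365376 0.29279966 0.15892237] [ 0.20001877  0.30966356 -1.12127568] [0.01594295 0.00575661 0.01832486]
[[133.   210.75 221.55 216.15]
 [137.   212.46 221.29 216.88]
 [141.   213.76 221.11 217.43]
 [145.   214.33 221.5  217.92]
 [149.   214.69 222.05 218.37]]
[1.33636364e-01 1.98530000e+02]
```

Sliding in freely (22 mm deep, no force). Continue down.

```bash
python3 -m pendant '[[[0,0,-0.4],0],[[0,0,-0.4],0],[[0,0,-0.4],0],[[0,0,-0.4],0],[[0,0,-0.4],0],[[0,0,0],0]]' 0 8
```

```text
time_s: 26.88
ee_pos: [0.5235, 0.2928, 0.1383]
eef_rot: [-3.141, -0.001, 2.785]
force: [0.5, 0.3, -1.4]
grip_width: 0.0274
grip_force: 8.0
```

```bash
python3 -m pendant '[[[0,0,-0.4],0],[[0,0,-0.4],0],[[0,0,-0.4],0],[[0,0,-0.4],0],[[0,0,-0.4],0],[[0,0,0],0]]' 0 8
python3 -m pendant '[[[0,0,-0.3],0],[[0,0,-0.3],0],[[0,0,-0.3],0],[[0,0,-0.2],0],[[0,0,0],0]]' 0 15
```

```text
time_s: 27.38
ee_pos: [0.5238, 0.293, 0.1185]
eef_rot: [-3.141, -0.0, 2.785]
force: [2.2, 1.8, -3.0]
grip_width: 0.028
grip_force: 8.0
time_s: 27.8
ee_pos: [0.5241, 0.2931, 0.1082]
eef_rot: [3.141, 0.0, 2.785]
force: [3.8, 1.8, -3.2]
grip_width: 0.0279
grip_force: 15.0
```

```bash
python3 -m pendant '[[[0.08,0.04,-0.2],0],[[0,0,-0.2],0],[[0,0,-0.2],0],[[0,0,-0.15],0],[[0,0,0],0]]' 0 15
python3 -m pendant '[[[0,0,-0.1],0],[[0,0,-0.1],0],[[0,0,0],0]]' 0 15
```

```text
time_s: 28.22
ee_pos: [0.5246, 0.2933, 0.1007]
eef_rot: [-3.141, -0.0, 2.785]
force: [2.0, 0.8, -1.1]
grip_width: 0.0277
grip_force: 15.0
time_s: 28.47
ee_pos: [0.5251, 0.2933, 0.1001]
eef_rot: [3.141, 0.001, 2.785]
force: [-2.0, -2.8, 10.3]
grip_width: 0.0277
grip_force: 15.0
```

```bash
python3 -m pendant '[[[0,0,0],0],[[0,0,-0.15],0],[[0,0,-0.15],0],[[0,0,0],0]]' 0 30
python3 -m pendant '[[[0,0,0.2],0],[[0,0,0],0],[[0,0,0],0],[[0,0,0],0],[[0,0,0],0],[[0,0,0],0]]' 0.6 30
```

```text
time_s: 28.8
ee_pos: [0.5258, 0.2931, 0.0994]
eef_rot: [3.14, 0.003, 2.785]
force: [-6.5, -9.5, 30.7]
grip_width: 0.0275
grip_force: 30.0
time_s: 29.3
ee_pos: [0.5245, 0.2933, 0.0976]
eef_rot: [-3.141, -0.0, 2.785]
force: [0.8, 0.0, -0.4]
grip_width: 0.0561
grip_force: 0.0
```

```bash
python3 -m pendant '[[[0,0,1],0],[[0,0,3],0],[[0,0,4],0],[[0,0,4],0],[[-2,2,2],0],[[-2.8,2.8,0],0],[[-2.8,2.8,0],0],[[-2.8,2.8,0],0],[[-2.8,2.8,0],0],[[-2.8,2.8,0],0],[[0,0,0],0]]' 0.6 30
python3 - <<'E'
from asc import *
snap('scene','s20');snap('top','t20'); asc('s20',195,118,55,46,1); asc('t20',172,160,50,45,1)
b=np.array([.5225,.2905,.095])
for fn in('s20','t20'): print(proj(fn,[b+[x*.014,y*.014,z] for z in(0,.035) for x,y in((1,1),(-1,1),(-1,-1),(1,-1))])+([2.2,-1.8] if fn=='s20' else [0,0]))
for n,p in(('vial',(.4745,-.154,.096)),('slimhead',(.524,-.002,.01))): print(n)
E
```

```text
time_s: 30.22
ee_pos: [0.3602, 0.4571, 0.2388]
eef_rot: [3.141, -0.001, 2.79]
force: [-1.0, 0.4, -1.1]
grip_width: 0.0564
grip_force: 0.0
s20 195 118
118 .............................:-=+++=-:.................
119 .............................:-=+++=-:....... .......:.
120 ........... .................:-=+++=-:..............:::
121 .............................:-=+++==:...............::
122 ............  . .............:-==+++=:......... ....::.
123 .................... ........:-==++=-:.............::::
124 ................... .........:-=+++=-:...............::
125 .............................:-==+==-:..............:::
126 .......... ..................:-=====-:..............:::
127 .......... ..................:-======-:............::::
128 ::::..........................-===+==-:.............:::
129 :::::........................:-=+++==-:..............::
130 :::::::::.............::::::--=+++++=-::.........::::::
131 :::::::::::::::::-:---=====++++****+=-:::---:..:-==-:::
132 -==--:::::-======++++***#######%###*+=--=++=-::-+**=-:.
133 ++++=--::-=**########%%%%%%%%%%%%%##*++++***=-
[... 4076 characters left out ...]

201 :::::::::-:. ... . ... .:+*****-:.................
202 :::::::-:..  ............ .=+*+-:.................
203 :::::-:....... .......::.  ..-::... ... ..........
204 :::--......... ........ ... ......... ............
[[220.82861664 144.35213718]
 [212.73127649 147.60717709]
 [217.10104076 153.08044731]
 [225.26689218 149.7439084 ]
 [220.22952179 135.73164865]
 [211.95867578 138.98756645]
 [216.40940306 144.46387678]
 [224.7520085  141.12467131]]
[[195.93825477 175.93621714]
 [195.84288745 183.73968548]
 [203.74452828 183.67414743]
 [203.81845618 175.8687128 ]
 [194.62819118 174.24705905]
 [194.52707898 182.21773947]
 [202.60247563 182.15032856]
 [202.68119683 174.17759715]]
vial
slimhead
```

```bash
python3 -c "
from station import ctrl
print(ctrl.hand_in())"
```

```text
the job is handed in; nothing more can be done
None
```

I laid the thick plug in the slanted rest, tip against the foot stop, released it, took it again by its head and pressed it into the wide bore to a firm stop at about 30 N. The last pictures show the head seated on the block, and I handed the job in at about 30 s. On my first try at the rest I had its slope the wrong way round: the plug pressed on it with up to about 17 N on the tool and slipped in the grip, and I turned it round before laying it in. I did not measure the slim plug, bottles, vial or cylinder again at the end.

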